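# Sort the field samples into their colour trays

### The job

Sort the five sample containers on the table into the trays by cap colour: both orange-capped pots into the orange tray, both green-capped vials into the green tray and the blue-capped jar into the blue tray, each standing upright on the floor of a bay of its own. Set them down gently, never drop one or tip one over, and leave the roll of tape and the highlighter where they lie.

Things in the scene. Friction and masses are not known exactly. Their poses are not given: they have to be found in the camera images.
- orange_pot_a: Wide short sample pot with an orange cap. Loose, about 60 g, stands upright on the table at the start; frosted round body, screw cap of bright orange. Cap 44 mm across (body 40 mm), whole height 52 mm, the cap being the top 22 mm. Origin: centre of its underside; z up along its axis. Any yaw: it is round. One of two alike.
- orange_pot_b: Wide short sample pot with an orange cap. Loose, about 60 g, stands upright on the table at the start; frosted round body, screw cap of bright orange. Cap 44 mm across (body 40 mm), whole height 52 mm, the cap being the top 22 mm. Origin: centre of its underside; z up along its axis. Any yaw: it is round. One of two alike.
- green_vial_a: Slim tall sample vial with a green cap. Loose, about 40 g, stands upright on the table at the start; frosted round body, screw cap of green. Cap 30 mm across (body 26 mm), whole height 64 mm, the cap being the top 24 mm. Origin: centre of its underside; z up along its axis. Any yaw: it is round. One of two alike.
- green_vial_b: Slim tall sample vial with a green cap. Loose, about 40 g, stands upright on the table at the start; frosted round body, screw cap of green. Cap 30 mm across (body 26 mm), whole height 64 mm, the cap being the top 24 mm. Origin: centre of its underside; z up along its axis. Any yaw: it is round. One of two alike.
- blue_jar: Sample jar with a blue cap, the only one. Loose, about 50 g, stands upright on the table at the start; frosted round body, screw cap of blue. Cap 36 mm across (body 32 mm), whole height 58 mm, the cap being the top 22 mm. Origin: centre of its underside; z up along its axis. Any yaw: it is round.
- orange_tray: Fixed shallow tray, orange floor and end lips, white walls. Outside 76 (x) by 139 (y) mm plus a 12 mm lip at each y end; walls 5 thick, 18 high, floor 5 thick. A 5 mm middle wall, 18 high, parts it into two bays, each 66 (x) by 62 (y) mm inside, centres at y = +33.5 and -33.5 mm; one container per bay. Origin: centre of the underside, on the table; x short side, y long side.
- green_tray: Fixed shallow tray, green floor and end lips, white walls. Outside 76 (x) by 139 (y) mm plus a 12 mm lip at each y end; walls 5 thick, 18 high, floor 5 thick. A 5 mm middle wall, 18 high, parts it into two bays, each 66 (x) by 62 (y) mm inside, centres at y = +33.5 and -33.5 mm; one container per bay. Origin: centre of the underside, on the table; x short side, y long side.
- blue_tray: Fixed shallow tray, blue floor and end lips, white walls. Outside 76 (x) by 139 (y) mm plus a 12 mm lip at each y end; walls 5 thick, 18 high, floor 5 thick. A 5 mm middle wall, 18 high, parts it into two bays, each 66 (x) by 62 (y) mm inside, centres at y = +33.5 and -33.5 mm; one container per bay. Origin: centre of the underside, on the table; x short side, y long side.
- tape_roll: Bystander, leave alone: roll of beige tape lying flat, 70 mm across, 44 mm hole, 20 mm high. Origin: centre of its underside.
- highlighter: Bystander, leave alone: flat yellow highlighter with a black cap, lying along its x axis, about 130 mm long, 22 mm wide, 14 mm high. Origin: on its underside, near mid length.
There are look-alikes about, which are no part of the job. Leave any pink or yellow look-alike of the orange_pot_b alone. Of the things shaped like the blue_jar, the blue one is meant.

How it is judged:
By the outcome, as a careful person would: the job done as asked, in the order asked, and still so for the second after the job is handed in, with the robot touching nothing.
It also fails if it takes over 102 s, if anything falls off the work surface, if the arm or the gripper's body presses on something with over 40 N, if the wrist force passes 120 N, or if a joint passes its speed limit or range.

### The arm

A 7-joint arm with a two-finger parallel gripper is mounted at the origin on the work surface. World frame = base frame: x ahead of the robot, y to its left, z up, the work surface at z = 0. Lengths are in m, angles in rad, forces in N, time in s.
With the tool pointing down it reaches from about 0.425 to 0.925 m from the base axis. Payload 6.8 kg.
Tool frame: the origin (TCP) lies at the very end of the fingers, on their centre line; the grasp point (between the pads) lies 19 mm behind it (hold_point_z is the distance from the TCP to the grasp point, in m); z points along the fingers, y is the direction in which the jaws open and shut (so a half turn about z gives the same grasp; the last joint's range is limited). The gripper opens to 85 mm and grips with 20 to 120 N. Pads are 22 mm wide; open, the fingers measure 114 mm over their backs; the gripper's body (76 mm by 85 mm) begins 54 mm behind the grasp point. The pads swing forward as they close: fully open they stand 13 mm farther back than shut.
Start: joints at [1.237, 0.477, 0.022, 1.555, -0.011, 1.109, -0.083], TCP at [0.151, -0.658, 0.231] pointing down, gripper open.
Joint ranges: [-2.96, 2.96], [-0.34, 2.1], [-1.41, 1.46], [0.24, 2.44], [-1.37, 4.51], [0.17, 1.92], [-2.96, 2.96]. Speed limits (rad/s): [2.39, 2.39, 3.14, 3.14, 3.14, 3.14, 3.14].

### API

Orientations are given as a unit quaternion [w, x, y, z].
In Python, from station import get_obs, read_camera, calibration, hand_in, regions_of, hold_point_z gives the robot as it stands.
- The arm moves only by the tool send_rows, never from a script. Its argument "motion" is text: rows parted by semicolons, each of 7 numbers parted by spaces: the shift along the world's x, y, z in cm, then the turn, a rotation vector about the world's x, y, z in degrees, then the closure, from 0 (fully open) to 1 (shut). In form: dx dy dz rx ry rz fingers; .... A call has 1 to 20 rows; each row shifts and turns the pose as measured when the row begins; what a row does not reach is not made up. A row lasts 1/12 s, in which the tool goes at most 41.7 mm and 7.16 degrees, less where a joint would pass 70% of its speed; a pose out of reach is approached as far as the arm can. A call is refused whole if a number of a shift passes 4.17 or a number of a turn 7.16, either way. A call with a gripper value outside its range is refused whole. The fingers move at their own pace and stop on an object; "newtons" is the grip in N (left out, the last holds). Time passes only in rows, so rows that do not move let the fingers close. It gives the time, the measured TCP pose, the force and the opening at its end, in the units of the state.
- get_obs(): the state, without advancing time (a new reading comes with each control period).
- read_camera(name): name is "side" or "top"; returns the picture (480x640x3 uint8, red, green, blue); there is no depth.
- calibration(name): a dict with "mtx" (3x3 intrinsics, pixels), "R" (3x3) and "t" (3): a world point X has camera coordinates R X + t. Camera axes: x right, y down, z forward; pixel columns grow to the right and rows downward; lengths in m; the calibration is good to about 2 mm. A picture is of the moment at which its call begins. calibration takes no time and is no camera call.
- hand_in(): hands the job in, once; it reports no verdict.
Trained networks look in the newest picture that a camera, given by its name, has taken for a name from the list of things; names that differ only in an ending like _2 or _b are one class to them, and where a whole thing is asked for, a point or a joint stands for the part that bears it (a point fixed in the world has none). Each returns a list of dicts, best first, with "conf" (0 to 1); they miss things now and then, are a little off and sometimes report something else, mostly with a low value. They report only what shows in the picture. A call takes as long as a camera call. They do not tell look-alikes from the thing itself.
- regions_of(thing, camera): "region" (480x640 bool, what is visible of it) and "point" ([column, row] in pixels, amid what is visible of it).
The state is a dict: "t": time; "q": joint angles; "joint_vel": joint speeds; "joint_torque": joint torques, N m; "eef_pos": TCP position; "tool_rot": TCP orientation; "contact_force": force on the tool from outside, world axes, zero at the start; "torque": the same for the moment, N m; "gripper_width": opening from 0.0 (shut) to 1.0 (fully open).
Only numpy, scipy, OpenCV 4.12 (cv2) and the standard library are available. Lean on these libraries where they do the work, as an engineer would, in place of code of your own. Each camera call takes 0.05 s, during which the arm holds its last target.

## Working session

There is one attempt and no reset: what is moved stays moved. The work goes in short steps, Python scripts to look and compute and a tool call to move; the robot and the scene stay as the last step left them, time stands still between calls to the robot, and variables do not carry over. Pictures are saved under pics/ and viewed, and the job is handed in when it is done.

Besides the shell and the picture viewer there is one more tool, called after "Call:" by a JSON object that holds its "api" and its "payload". send_rows: Moves the arm, as the interface text tells. Its arguments: {"type":"object","properties":{"motion":{"type":"string"},"newtons":{"type":"number"}},"required":["motion"]}

```bash
mkdir -p pics; ls
cat > h.py <<'E'
import numpy as np, cv2, json
from station import *
def save(cam,name):
    im=read_camera(cam); cv2.imwrite(f'pics/{name}.png',im[:,:,::-1]); np.save(f'pics/{name}.npy',im); return im
def ray(cam,px,z):
    c=calibration(cam);K=np.array(c['mtx']);R=np.array(c['R']);t=np.array(c['t'])
    d=R.T@np.linalg.solve(K,[px[0],px[1],1]);o=-R.T@t
    return o+d*(z-o[2])/d[2]
def proj(cam,X):
    c=calibration(cam);p=np.array(c['mtx'])@(np.array(c['R'])@np.array(X)+np.array(c['t']));return p[:2]/p[2]
E
python3 - <<'E'
from h import *
save('top','t0');save('side','s0')
o=get_obs();print({k:np.round(v,3) for k,v in o.items()},hold_point_z)
for c in('top','side'):
    k=calibration(c);print(c,-np.array(k['R']).T@np.array(k['t']),np.round(k['mtx'],1))
E
```

```text
pics
{'t': np.float64(0.1), 'q': array([ 1.237,  0.478,  0.022,  1.556, -0.012,  1.109, -0.083]), 'joint_vel': array([-0.001, -0.004, -0.001, -0.001,  0.   ,  0.   ,  0.001]), 'joint_torque': array([ 5.0000e-03, -5.9776e+01,  1.6130e+00, -2.8196e+01,  1.3000e-02,
        5.0000e-03,  0.0000e+00]), 'eef_pos': array([ 0.151, -0.657,  0.23 ]), 'tool_rot': array([-0.001,  0.994,  0.113, -0.   ]), 'contact_force': array([ 0.419, -0.031, -0.536]), 'torque': array([-0.016,  0.036, -0.011]), 'gripper_width': np.float64(0.994)} 0.0187
top [ 0.40423595 -0.00222388  0.95668852] [[443.5   0.  320.4]
 [  0.  443.5 246.8]
 [  0.    0.    1. ]]
side [0.07280934 0.68376978 0.81803098] [[583.    0.  318.3]
 [  0.  583.  237.8]
 [  0.    0.    1. ]]
```

View pics/t0.png

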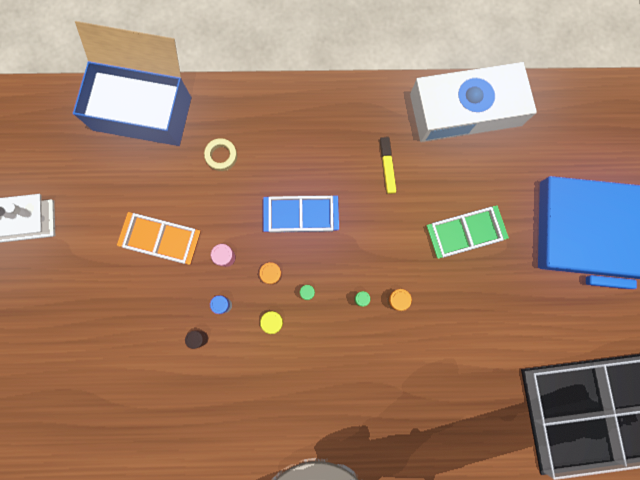

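View pics/s0.png

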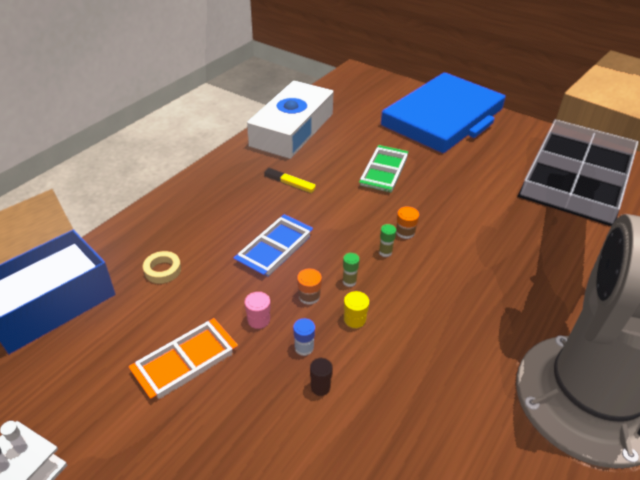

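The top view shows the orange caps at (270,273) and (400,300), the green ones at (307,292) and (363,299), and the blue one at (220,305). Trays: orange (158,238), blue (301,213), green (468,232). The look-alikes are pink (221,254), yellow (271,322) and black (196,339).

Run:
```python
from h import *
read_camera('top');read_camera('side')
H={'orange_pot_a':.052,'green_vial_a':.064,'blue_jar':.058}
for th in list(H):
  for cam in('top','side'):
    for r in regions_of(th,cam):
        m=r['region']; 
        if r['conf']<.2: continue
        (cx,cy),rad=cv2.minEnclosingCircle(np.argwhere(m)[:,::-1].astype(np.float32))
        print(th,cam,round(r['conf'],2),np.round(r['point'],1),'enc',np.round([cx,cy,rad],1),m.sum(),'pt@top',np.round(ray(cam,r['point'],H[th]-.003),4)[:2])
for th in('orange_tray','green_tray','blue_tray'):
  for cam in('top','side'):
    for r in regions_of(th,cam)[:2]:
        m=r['region'].astype(np.uint8)
        cs=max(cv2.findContours(m,0,2)[0],key=cv2.contourArea)
        (c,wh,a)=cv2.minAreaRect(cs)
        # metric rect in plane z=.015
        P=np.array([ray(cam,p[0],.012)[:2]*1000 for p in cs],np.float32)
        print(th,cam,round(r['conf'],2),np.round(r['point'],1),c,[np.round(v,1) for v in cv2.minAreaRect(P)])
```

```text
orange_pot_a top 0.88 [270.6 274.4] enc [271.  271.8  11. ] 355 pt@top [0.4929 0.0842]
orange_pot_a top 0.75 [402.7 298.6] enc [399.  299.1  12. ] 416 pt@top [ 0.438  -0.1847]
orange_pot_a top 0.6 [273.6 322. ] enc [271.8 321.5  11.1] 376 pt@top [0.3966 0.0785]
orange_pot_a side 0.96 [306.7 287.1] enc [308.5 286.   17.6] 706 pt@top [0.4849 0.108 ]
orange_pot_a side 0.95 [353.8 307. ] enc [355.6 309.   18.6] 806 pt@top [0.3915 0.0982]
orange_pot_a side 0.83 [258.1 307.1] enc [258.2 309.2  18.2] 829 pt@top [0.5255 0.1949]
orange_pot_a side 0.61 [407.2 220.6] enc [406.8 221.7  16. ] 615 pt@top [ 0.4265 -0.1589]
orange_pot_a side 0.25 [301.1 336.6] enc [304.  335.6  18.7] 694 pt@top [0.4278 0.203 ]
green_vial_a top 0.75 [305.8 292.7] enc [307.  291.8   7.5] 175 pt@top [0.4534 0.0125]
green_vial_a top 0.57 [363.  297.2] enc [362.  299.    7.6] 166 pt@top [ 0.442  -0.1023]
green_vial_a side 0.85 [349.2 269.4] enc [351.  269.   16.3] 431 pt@top [0.4413 0.0365]
green_vial_a side 0.79 [388.9 239. ] enc [387.  239.4  15.9] 410 pt@top [ 0.4235 -0.077 ]
blue_jar top 0.76 [221.9 305.4] enc [220.9
[... 659 characters left out ...]
5, 326.6]), array([163.2,  87. ]), np.float64(74.3)]
orange_tray side 0.53 [301.3 334.3] (304.0, 336.0) [array([442.4, 175.1]), array([35.2, 77.8]), np.float64(35.6)]
green_tray top 0.56 [468.8 232.2] (467.5377197265625, 231.13209533691406) [array([ 582.7, -340.9]), array([ 78.8, 164.2]), np.float64(15.0)]
green_tray side 0.55 [381.9 168.6] (383.7607727050781, 167.8638458251953) [array([ 580.3, -339.9]), array([ 81.4, 177.4]), np.float64(15.1)]
blue_tray top 0.81 [299.4 212.7] (300.5, 213.0) [array([629.8,  22.2]), array([168.4,  80.5]), np.float64(89.0)]
blue_tray side 0.92 [277.9 247. ] (275.01361083984375, 244.71493530273438) [array([626.4,  19.4]), array([ 88.4, 166.7]), np.float64(1.7)]
```

```bash
cat >> h.py <<'E'
from scipy.optimize import least_squares
TH={'o':(.022,.052,.022),'g':(.015,.064,.024),'b':(.018,.058,.022)}
def capmask(im,k):
    h=cv2.cvtColor(im,cv2.COLOR_RGB2HSV).astype(int);H,S,V=h[...,0],h[...,1],h[...,2]
    r={'o':(8,16),'g':(55,75),'b':(103,118)}[k]
    return ((H>=r[0])&(H<=r[1])&(S>(200 if k=='o' else 120))&(V>(120 if k=='o' else 60))).astype(np.uint8)
def capcent(cam,xy,k,z0=0):
    R,Ht,c=TH[k];a=np.linspace(0,2*np.pi,60,endpoint=False)
    P=[proj(cam,[xy[0]+R*np.cos(t),xy[1]+R*np.sin(t),z0+z]) for z in(Ht-c,Ht) for t in a]
    h=cv2.convexHull(np.array(P,np.float32));m=cv2.moments(h)
    return np.array([m['m10'],m['m01']])/m['m00'],m['m00']
def locate(ims,k,guess,z0=0):
    xy=np.array(guess)
    obs={}
    for cam,im in ims.items():
        p,A=capcent(cam,xy,k,z0)
        n,l,s,c=cv2.connectedComponentsWithStats(capmask(im,k))
        best=[(np.hypot(*(c[i]-p)),i) for i in range(1,n) if s[i,4]>.4*A and s[i,4]<1.8*A]
        if best and min(best)[0]<25: i=min(best)[1];obs[cam]=(c[i],s[i,4],A)
    f=lambda q,cams:np.concatenate([capcent(c,q,k,z0)[0]-obs[c][0] for c in cams])
    out={c:np.round(least_squares(f,xy,args=([c],)).x,4).tolist() for c in obs}
    if len(obs)>1: out['both']=np.round(least_squares(f,xy,args=(list(obs),)).x,4).tolist()
    out['area']=[(c,int(v[1]),int(v[2])) for c,v in obs.items()]
    return out
E
python3 - <<'E'
from h import *
ims={'top':np.load('pics/t0.npy'),'side':np.load('pics/s0.npy')}
for k,g in [('o',(.488,.095)),('o',(.433,-.172)),('g',(.447,.025)),('g',(.433,-.09)),('b',(.427,.19))]: print(k,locate(ims,k,g))
def tray(p):
    return
# tray rotation & centre from white outer rectangle + whole model check: draw bays
vis=[cv2.cvtColor(ims[c],cv2.COLOR_RGB2BGR) for c in('top','side')]
for (x,y,a) in[(.5785,.328,-16.2),(.5815,-.3405,15),(.628,.021,-1)]:
    a=np.deg2rad(a);Rm=np.array([[np.cos(a),-np.sin(a)],[np.sin(a),np.cos(a)]])
    for v,c in zip(vis,('top','side')):
        q=[proj(c,[*(np.array([x,y])+Rm@np.array(e)),.018]) for e in[(.038,.0695),(.038,-.0695),(-.038,-.0695),(-.038,.0695)]]
        cv2.polylines(v,[np.round(np.array(q)*16).astype(np.int32)],True,(255,0,255),1,cv2.LINE_AA,4)
    print([np.round(np.array([x,y])+Rm@np.array([0,s]),3) for s in(.0335,-.0335)])
cv2.imwrite('pics/fit.png',np.hstack([cv2.resize(vis[0][160:280,100:520],None,fx=1.9,fy=1.9)]))
cv2.imwrite('pics/fit2.png',cv2.resize(vis[1][130:410,110:430],None,fx=2,fy=2))
E
```

```text
Traceback (most recent call last):
  File "h.py", line 31, in locate
    out={c:np.round(least_squares(f,xy,args=([c],)).x,4).tolist() for c in obs}
                    ~~~~~~~~~~~~~^^^^^^^^^^^^^^^^^^
  File "h.py", line 30, in <lambda>
    f=lambda q,cams:np.concatenate([capcent(c,q,k,z0)[0]-obs[c][0] for c in cams])
                                    ~~~~~~~^^^^^^^^^^
  File "h.py", line 19, in capcent
    P=[proj(cam,[xy[0]+R*np.cos(t),xy[1]+R*np.sin(t),z0+z]) for z in(Ht-c,Ht) for t in a]
       ~~~~^^^^^^^^^^^^^^^^^^^^^^^^^^^^^^^^^^^^^^^^^^^^^^^^
  File "h.py", line 10, in proj
    c=calibration(cam);p=np.array(c['mtx'])@(np.array(c['R'])@np.array(X)+np.array(c['t']));return p[:2]/p[2]
ValueError: time passes only in moves, steps and waits
```

```bash
sed -i 's/^from station import \*/from station import *\nfrom station import calibration as _cal\nfrom functools import lru_cache\ncalibration=lru_cache(None)(_cal)/; s/,args=/,diff_step=.01,args=/g' h.py
cat > fit.py <<'E'
from h import *
ims={'top':np.load('pics/t0.npy'),'side':np.load('pics/s0.npy')}
for k,g in [('o',(.488,.095)),('o',(.433,-.172)),('g',(.447,.025)),('g',(.433,-.09)),('b',(.427,.19))]: print(k,locate(ims,k,g))
vis=[cv2.cvtColor(ims[c],cv2.COLOR_RGB2BGR) for c in('top','side')]
for (x,y,a) in[(.5785,.328,-16.2),(.5815,-.3405,15),(.628,.021,-1)]:
    a=np.deg2rad(a);Rm=np.array([[np.cos(a),-np.sin(a)],[np.sin(a),np.cos(a)]])
    for v,c in zip(vis,('top','side')):
        q=[proj(c,[*(np.array([x,y])+Rm@np.array(e)),.018]) for e in[(.038,.0695),(.038,-.0695),(-.038,-.0695),(-.038,.0695)]]
        cv2.polylines(v,[np.round(np.array(q)*16).astype(np.int32)],True,(255,0,255),1,cv2.LINE_AA,4)
    print([np.round(np.array([x,y])+Rm@np.array([0,s]),3) for s in(.0335,-.0335)])
cv2.imwrite('pics/fit.png',cv2.resize(vis[0][160:280,100:520],None,fx=1.9,fy=1.9))
cv2.imwrite('pics/fit2.png',cv2.resize(vis[1][130:410,110:430],None,fx=2,fy=2))
E
python3 fit.py
```

```text
o {'side': [0.5, 0.0802], 'area': [('side', 330, 541)]}
o {'side': [0.4347, -0.1753], 'area': [('side', 250, 412)]}
g {'side': [0.4579, 0.004], 'area': [('side', 151, 297)]}
g {'side': [0.4392, -0.1026], 'area': [('side', 185, 265)]}
b {'top': [0.4347, 0.1888], 'side': [0.4335, 0.1873], 'both': [0.434, 0.188], 'area': [('top', 245, 292), ('side', 383, 472)]}
[array([0.588, 0.36 ]), array([0.569, 0.296])]
[array([ 0.573, -0.308]), array([ 0.59 , -0.373])]
[array([0.629, 0.054]), array([ 0.627, -0.012])]
```

```bash
sleep 1
python3 - <<'E'
from h import *
ims={'top':np.load('pics/t0.npy'),'side':np.load('pics/s0.npy')}
for c,pts in(('top',[(270,273),(400,300),(307,292),(363,299),(220,305),(271,322)]),('side',[(309,279),(407,214),(350,260),(388,230),(304,327),(309,290),(408,222),(350,265)])):
    h=cv2.cvtColor(ims[c],cv2.COLOR_RGB2HSV)
    for p in pts: 
        w=h[p[1]-4:p[1]+5,p[0]-4:p[0]+5].reshape(-1,3);print(c,p,w.min(0),w.max(0))
print(cv2.cvtColor(ims['top'],cv2.COLOR_RGB2HSV)[330:430:20,330:400:20].reshape(-1,3)[:6])
E
```

```text
top (270, 273) [ 17 162 243] [ 18 166 244]
top (400, 300) [ 19 160 243] [ 19 164 244]
top (307, 292) [ 66 107 220] [ 67 114 229]
top (363, 299) [ 66 107 212] [ 68 117 233]
top (220, 305) [108 142 239] [108 147 248]
top (271, 322) [ 30 155 245] [ 30 158 246]
side (309, 279) [ 14 230 246] [ 16 245 251]
side (407, 214) [ 16 255 244] [ 17 255 252]
side (350, 260) [ 53 126  93] [ 66 175 202]
side (388, 230) [ 58 134  97] [ 67 183 204]
side (304, 327) [110 187 233] [111 190 245]
side (309, 290) [  8 100 106] [ 12 210 199]
side (408, 222) [ 11 184 138] [ 17 255 250]
side (350, 265) [ 52 122  91] [ 65 170 189]
[[ 12 144 158]
 [ 12 146 159]
 [ 12 146 161]
 [ 11 145 164]
 [ 12 146 159]
 [ 11 145 156]]
```

View pics/fit.png

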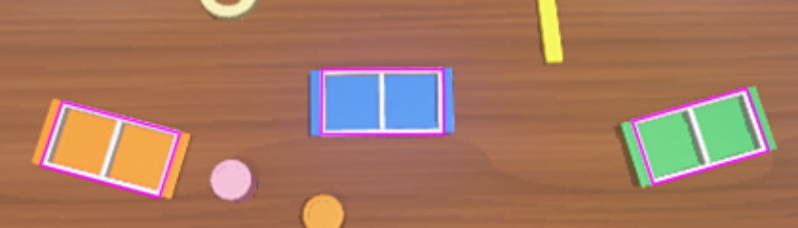

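View pics/fit2.png

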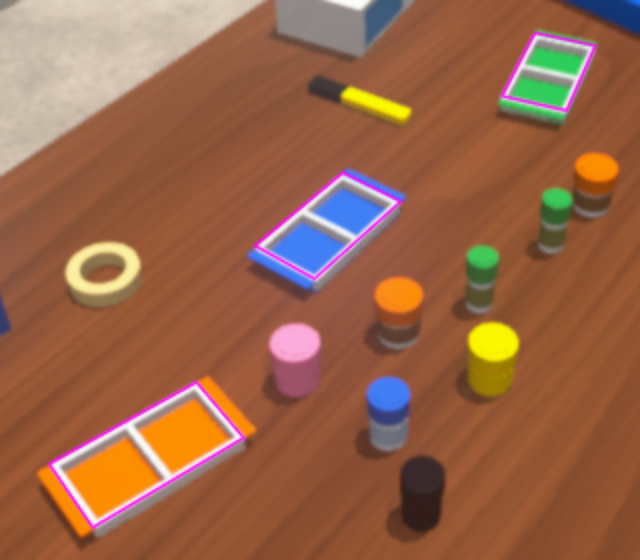

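```bash
cat >> h.py <<'E'
def capmask(im,k):
    h=cv2.cvtColor(im,cv2.COLOR_RGB2HSV).astype(int);H,S,V=h[...,0],h[...,1],h[...,2]
    if im is not None and k=='o': m=(H>=7)&(H<=22)&(S>150)&(V>125)&~((H<14)&(S<185)&(V<200))
    elif k=='g': m=(H>=48)&(H<=75)&(S>85)&(V>75)
    else: m=(H>=103)&(H<=116)&(S>110)&(V>90)
    return m.astype(np.uint8)
E
python3 fit.py
```

```text
o {'top': [0.4969, 0.0864], 'side': [0.4963, 0.0832], 'both': [0.4963, 0.0849], 'area': [('top', 359, 388), ('side', 457, 541)]}
o {'top': [0.4366, -0.1806], 'side': [0.4363, -0.1819], 'both': [0.4364, -0.181], 'area': [('top', 396, 404), ('side', 401, 412)]}
g {'top': [0.4551, 0.0104], 'side': [0.4544, 0.0103], 'both': [0.4547, 0.0103], 'area': [('top', 176, 182), ('side', 237, 297)]}
g {'top': [0.4398, -0.1012], 'side': [0.439, -0.1016], 'both': [0.4394, -0.1014], 'area': [('top', 180, 190), ('side', 221, 265)]}
b {'top': [0.4345, 0.1889], 'side': [0.4348, 0.1856], 'both': [0.4345, 0.1872], 'area': [('top', 250, 292), ('side', 333, 472)]}
[array([0.588, 0.36 ]), array([0.569, 0.296])]
[array([ 0.573, -0.308]), array([ 0.59 , -0.373])]
[array([0.629, 0.054]), array([ 0.627, -0.012])]
```

Call:
{"api": "send_rows", "payload": {"motion": "1.9 3.1 -0.2 0 0 5.1 0; 1.9 3.1 -0.2 0 0 5.1 0; 1.9 3.1 -0.2 0 0 5.1 0; 1.9 3.1 -0.2 0 0 5.1 0; 1.9 3.1 -0.2 0 0 5.1 0; 1.9 3.1 -0.2 0 0 5.1 0; 1.9 3.1 -0.2 0 0 5.1 0; 1.9 3.1 -0.2 0 0 5.1 0; 1.9 3.1 -0.2 0 0 5.1 0; 1.9 3.1 -0.2 0 0 5.1 0; 1.9 3.1 -0.2 0 0 5.1 0; 1.9 3.1 -0.2 0 0 5.1 0", "newtons": 30}}

```text
t: 1.8
eef_pos: [0.3778, -0.2771, 0.2086]
tool_rot: [0.007, 0.788, 0.616, -0.001]
contact_force: [1.0, -0.5, -0.4]
gripper_width: 1.007
```

```bash
cat > s.py <<'E'
from h import *
import sys
from scipy.spatial.transform import Rotation as R
o=get_obs();p=np.array(o['eef_pos']);q=o['tool_rot'];r=R.from_quat([q[1],q[2],q[3],q[0]]);M=r.as_matrix()
jaw=np.rad2deg(np.arctan2(M[1,1],M[0,1]));tilt=M[:,2]
print('t',round(float(o['t']),2),'p',np.round(p*100,2),'jaw deg',round(jaw,1),'zaxis',np.round(tilt,3),'f',np.round(o['contact_force'],1),'w',round(float(o['gripper_width']),3),'q',np.round(o['q'],2))
if len(sys.argv)>3: print('delta cm',np.round(np.array([float(a) for a in sys.argv[1:4]])-p*100,2))
E
python3 s.py 43.64 -18.1 12
```

```text
t 1.8 p [ 37.78 -27.71  20.86] jaw deg -14.0 zaxis [ 0.007 -0.012 -1.   ] f [ 1.  -0.5 -0.4] w 1.007 q [ 0.85  0.18 -0.39  2.04  0.1   0.92  0.16]
delta cm [ 5.86  9.61 -8.86]
```

Call:
{"api": "send_rows", "payload": {"motion": "1.95 3.2 -1 0 0 4.5 0; 1.95 3.2 -1 0 0 4.5 0; 1.95 3.2 -1 0 0 4.5 0; 0 0 -2 0 0 0 0; 0 0 -2 0 0 0 0; 0 0 0 0 0 0 0"}}

```text
t: 2.3
eef_pos: [0.4457, -0.1672, 0.1403]
tool_rot: [0.012, 0.699, 0.715, 0.004]
contact_force: [-1.6, 0.4, 0.0]
gripper_width: 1.003
```

```bash
python3 s.py 43.64 -18.1 1.8
```

```text
t 2.3 p [ 44.57 -16.72  14.03] jaw deg 1.3 zaxis [ 0.023 -0.01  -1.   ] f [-1.6  0.4  0. ] w 1.003 q [ 0.65  0.3  -0.49  2.1   0.21  0.77  0.05]
delta cm [ -0.93  -1.38 -12.23]
```

Call:
{"api": "send_rows", "payload": {"motion": "-0.9 -1.4 -1 0.6 1.3 -1.3 0.2; 0 0 -1 0 0 0 0.2; 0 0 0 0 0 0 0.2; 0 0 0 0 0 0 0.2"}}

```text
t: 2.63
eef_pos: [0.4375, -0.1818, 0.1214]
tool_rot: [0.0, 0.707, 0.707, 0.0]
contact_force: [-0.1, -0.6, 0.9]
gripper_width: 0.805
```

```bash
cat >> s.py <<'E'
print('rot fix deg',np.round(np.rad2deg([-tilt[1],tilt[0]]),2))
E
python3 s.py 43.64 -18.1 1.8
```

```text
t 2.63 p [ 43.75 -18.18  12.14] jaw deg -0.0 zaxis [ 0.001 -0.    -1.   ] f [-0.1 -0.6  0.9] w 0.805 q [ 0.67  0.34 -0.47  2.1   0.22  0.75  0.05]
delta cm [ -0.11   0.08 -10.34]
rot fix deg [0.01 0.05]
```

Call:
{"api": "send_rows", "payload": {"motion": "-0.1 0.1 -1.5 0 0 0 0.2; 0 0 -1.5 0 0 0 0.2; 0 0 -1.5 0 0 0 0.2; 0 0 -1.5 0 0 0 0.2; 0 0 -1.5 0 0 0 0.2; 0 0 -1.2 0 0 0 0.2; 0 0 -0.7 0 0 0 0.2; 0 0 0 0 0 0 0.2; 0 0 0 0 0 0 0.2"}}

```text
t: 3.38
eef_pos: [0.4438, -0.1828, 0.0329]
tool_rot: [0.009, 0.708, 0.706, 0.004]
contact_force: [-0.3, -0.2, 0.2]
gripper_width: 0.803
```

```bash
python3 s.py 43.64 -18.1 1.8; python3 -c "
from h import *
im=save('side','s1'); cv2.imwrite('pics/s1c.png',cv2.resize(im[150:330,280:520,::-1],None,fx=3,fy=3))"
```

```text
t 3.38 p [ 44.38 -18.28   3.29] jaw deg -0.2 zaxis [ 0.018 -0.007 -1.   ] f [-0.3 -0.2  0.2] w 0.803 q [ 0.58  0.49 -0.39  2.15  0.36  0.54 -0.08]
delta cm [-0.74  0.18 -1.49]
rot fix deg [0.42 1.04]
```

View pics/s1c.png

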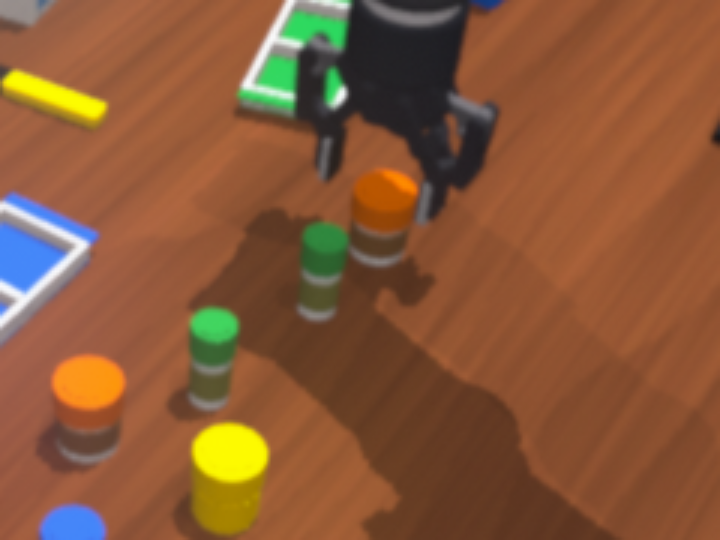

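The fingers straddle the far orange pot (407,214 in the full view), with the near one close to the cap. I'm re-centring x before the last of the descent.

Call:
{"api": "send_rows", "payload": {"motion": "-0.7 0.2 0 0.4 1 0.2 0.2; 0 0 0 0 0 0 0.2; -0.1 0 -0.8 0 0.1 0 0.2; -0.1 0 -0.6 0 0.1 0 0.2; 0 0 0 0 0 0 0.2"}}

```text
t: 3.85
eef_pos: [0.436, -0.1817, 0.0209]
tool_rot: [0.001, 0.707, 0.707, -0.0]
contact_force: [-0.1, 0.5, 0.2]
gripper_width: 0.8
```

```bash
python3 s.py 43.64 -18.1 1.8
```

```text
t 3.85 p [ 43.6  -18.17   2.09] jaw deg -0.0 zaxis [ 0.001 -0.002 -1.   ] f [-0.1  0.5  0.2] w 0.8 q [ 0.58  0.51 -0.38  2.16  0.37  0.53 -0.08]
delta cm [ 0.04  0.07 -0.29]
rot fix deg [0.11 0.04]
```

Call:
{"api": "send_rows", "payload": {"motion": "0 0.1 -0.3 0 0 0 0.3; 0 0 0 0 0 0 0.4; 0 0 0 0 0 0 0.5; 0 0 0 0 0 0 1; 0 0 0 0 0 0 1; 0 0 0 0 0 0 1; 0 0 0 0 0 0 1; 0 0 0 0 0 0 1", "newtons": 30}}

```text
t: 4.52
eef_pos: [0.4359, -0.1804, 0.0172]
tool_rot: [0.001, 0.707, 0.707, -0.001]
contact_force: [-0.6, -0.1, -0.1]
gripper_width: 0.505
```

```bash
python3 s.py 43.64 -18.1 1.8
```

```text
t 4.52 p [ 43.59 -18.04   1.72] jaw deg 0.0 zaxis [-0.    -0.002 -1.   ] f [-0.6 -0.1 -0.1] w 0.505 q [ 0.57  0.51 -0.38  2.16  0.37  0.52 -0.09]
delta cm [ 0.05 -0.06  0.08]
rot fix deg [ 0.11 -0.01]
```

Call:
{"api": "send_rows", "payload": {"motion": "0 0 0.6 0 0 0 1; 0 0 1.5 0 0 0 1; 0 0 2 0 0 0 1; 0 0 2 0 0 0 1; 0 0 2 0 0 0 1; 0 0 2 0 0 0 1; 0 0 2 0 0 0 1; 0.3 1 1 0 0 0 1; 0.5 2 0 0 0 0 1; 0.8 3 0 0 0 0 1; 0.8 3 0 0 0 0 1; 0.8 3 0 0 0 0 1; 0.8 3 0 0 0 0 1; 0.8 3 0 0 0 0 1; 0.8 3 0 0 0 0 1; 0.8 3 0 0 0 0 1"}}

```text
t: 5.85
eef_pos: [0.4963, 0.069, 0.1574]
tool_rot: [0.001, 0.712, 0.702, -0.002]
contact_force: [0.0, -0.3, -0.3]
gripper_width: 0.506
```

```bash
python3 s.py 58.8 36.0 14
```

```text
t 5.85 p [49.63  6.9  15.74] jaw deg -0.8 zaxis [-0.002 -0.003 -1.   ] f [ 0.  -0.3 -0.3] w 0.506 q [ 0.23  0.34 -0.6   2.    0.25  0.87 -0.51]
delta cm [ 9.17 29.1  -1.74]
rot fix deg [ 0.19 -0.09]
```

Call:
{"api": "send_rows", "payload": {"motion": "0.9 3 0 0 0 0 1; 0.9 3 0 0 0 0 1; 0.9 3 0 0 0 0 1; 0.9 3 0 0 0 0 1; 0.9 3 0 0 0 0 1; 0.9 3 0 0 0 0 1; 0.9 3 0 0 0 0 1; 0.9 3 -0.2 0 0 0 1; 0.8 2 -0.4 0 0 0 1; 0.5 1 -0.4 0 0 0 1; 0 0 0 0 0 0 1; 0 0 0 0 0 0 1"}}

```text
t: 6.85
eef_pos: [0.5718, 0.3734, 0.1442]
tool_rot: [-0.005, 0.706, 0.708, -0.002]
contact_force: [-0.1, 0.6, -0.7]
gripper_width: 0.506
```

```bash
python3 s.py 58.8 36.0 2.3;  python3 -c "
from h import *
im=save('side','s2'); save('top','t2'); cv2.imwrite('pics/s2c.png',cv2.resize(im[150:450,80:480,::-1],None,fx=2,fy=2))"
```

```text
t 6.85 p [57.18 37.34 14.42] jaw deg 0.1 zaxis [-0.01   0.003 -1.   ] f [-0.1  0.6 -0.7] w 0.506 q [-0.28  0.64 -0.58  1.57  0.38  1.04 -0.95]
delta cm [  1.62  -1.34 -12.12]
rot fix deg [-0.19 -0.58]
```

View pics/s2c.png

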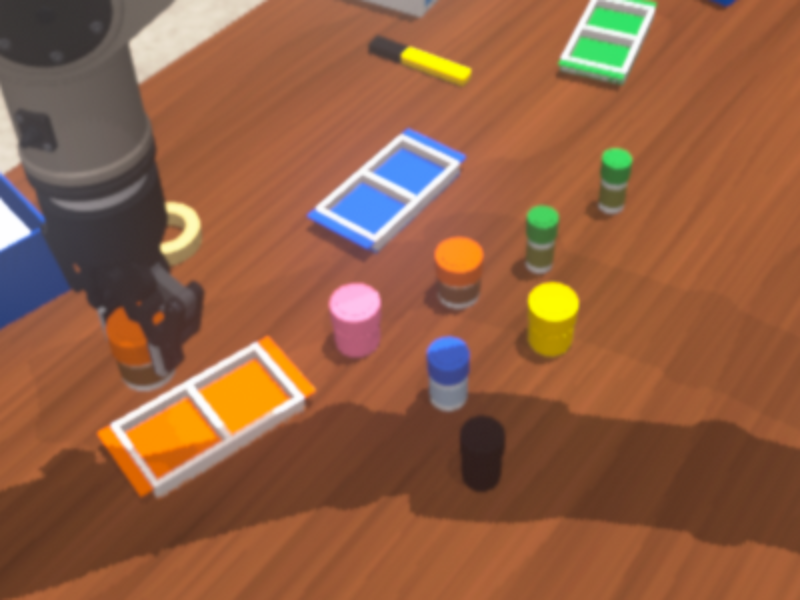

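The pot hangs upright in the jaws at about (150,345) in the crop, above the far bay. Next I centre it and lower it in stages.

Call:
{"api": "send_rows", "payload": {"motion": "1.6 -1.3 -0.5 -0.2 -0.6 0 1; 0 0 -1 0 0 0 1; 0 0 -1.5 0 0 0 1; 0 0 -1.5 0 0 0 1; 0 0 -1.5 0 0 0 1; 0 0 -1 0 0 0 1; 0 0 0 0 0 0 1; 0 0 0 0 0 0 1"}}

```text
t: 7.62
eef_pos: [0.592, 0.346, 0.0691]
tool_rot: [0.004, 0.711, 0.703, -0.001]
contact_force: [0.6, 0.3, -0.1]
gripper_width: 0.503
```

```bash
python3 s.py 58.8 36.0 2.25
```

```text
t 7.62 p [59.2  34.6   6.91] jaw deg -0.6 zaxis [ 0.004 -0.008 -1.   ] f [ 0.6  0.3 -0.1] w 0.503 q [-0.27  0.72 -0.53  1.62  0.44  0.92 -0.97]
delta cm [-0.4   1.4  -4.66]
rot fix deg [0.46 0.23]
```

Call:
{"api": "send_rows", "payload": {"motion": "-0.2 0.7 -0.3 0.3 0.2 0.3 1; -0.1 0.5 -0.6 0.1 0 0.2 1; 0 0 -1 0 0 0 1; 0 0 -0.8 0 0 0 1; 0 0 -0.4 0 0 0 1; 0 0 0 0 0 0 1; 0 0 0 0 0 0 1"}}

```text
t: 8.2
eef_pos: [0.5893, 0.3605, 0.0368]
tool_rot: [0.0, 0.707, 0.707, 0.002]
contact_force: [0.3, -0.0, -0.5]
gripper_width: 0.507
```

```bash
python3 s.py 58.8 36.0 2.25
```

```text
t 8.2 p [58.93 36.05  3.68] jaw deg -0.0 zaxis [ 0.002  0.002 -1.   ] f [ 0.3 -0.  -0.5] w 0.507 q [-0.29  0.77 -0.52  1.62  0.46  0.87 -0.99]
delta cm [-0.13 -0.05 -1.43]
rot fix deg [-0.1   0.14]
```

Call:
{"api": "send_rows", "payload": {"motion": "-0.1 0 -0.5 -0.1 0.1 0 1; 0 0 -0.4 0 0 0 1; 0 0 -0.2 0 0 0 1; 0 0 -0.1 0 0 0 1; 0 0 0 0 0 0 1; 0 0 0 0 0 0 1"}}

```text
t: 8.7
eef_pos: [0.5887, 0.3604, 0.0241]
tool_rot: [0.0, 0.707, 0.707, 0.001]
contact_force: [0.3, -0.2, 0.2]
gripper_width: 0.503
```

```bash
python3 s.py 58.8 36.0 2.2
```

```text
t 8.7 p [58.87 36.04  2.41] jaw deg -0.1 zaxis [ 0.001  0.    -1.   ] f [ 0.3 -0.2  0.2] w 0.503 q [-0.3   0.78 -0.51  1.62  0.47  0.86 -1.  ]
delta cm [-0.07 -0.04 -0.21]
rot fix deg [-0.    0.08]
```

Call:
{"api": "send_rows", "payload": {"motion": "0 0 -0.1 0 0 0 1; 0 0 -0.1 0 0 0 1; 0 0 0 0 0 0 1; 0 0 -0.05 0 0 0 1; 0 0 0 0 0 0 1"}}

```text
t: 9.12
eef_pos: [0.5893, 0.3608, 0.0225]
tool_rot: [0.001, 0.708, 0.707, 0.001]
contact_force: [0.1, 0.1, -0.8]
gripper_width: 0.505
```

```bash
python3 s.py 58.8 36.0 2.2
```

```text
t 9.12 p [58.93 36.08  2.25] jaw deg -0.1 zaxis [ 0.003  0.001 -1.   ] f [ 0.1  0.1 -0.8] w 0.505 q [-0.3   0.79 -0.51  1.62  0.47  0.85 -1.  ]
delta cm [-0.13 -0.08 -0.05]
rot fix deg [-0.06  0.16]
```

Call:
{"api": "send_rows", "payload": {"motion": "0 0 -0.05 0 0 0 1; 0 0 -0.05 0 0 0 1; 0 0 -0.05 0 0 0 1; 0 0 0 0 0 0 1; 0 0 0 0 0 0 1"}}

```text
t: 9.53
eef_pos: [0.5895, 0.361, 0.0224]
tool_rot: [0.001, 0.708, 0.707, 0.002]
contact_force: [-0.4, 0.5, 0.4]
gripper_width: 0.505
```

```bash
python3 s.py 58.8 36.0 2.2
```

```text
t 9.53 p [58.95 36.1   2.24] jaw deg -0.1 zaxis [ 0.004  0.001 -1.   ] f [-0.4  0.5  0.4] w 0.505 q [-0.3   0.79 -0.51  1.62  0.47  0.85 -1.  ]
delta cm [-0.15 -0.1  -0.04]
rot fix deg [-0.06  0.2 ]
```

Call:
{"api": "send_rows", "payload": {"motion": "-0.05 0 -0.15 0 0 0 1; 0 0 0 0 0 0 1; 0 0 0 0 0 0 1"}}

```text
t: 9.78
eef_pos: [0.5899, 0.3614, 0.0228]
tool_rot: [0.001, 0.708, 0.707, 0.003]
contact_force: [0.2, -0.4, -0.4]
gripper_width: 0.508
```

```bash
python3 s.py 58.8 36.0 2.2
```

```text
t 9.78 p [58.99 36.14  2.28] jaw deg -0.1 zaxis [ 0.006  0.002 -1.   ] f [ 0.2 -0.4 -0.4] w 0.508 q [-0.3   0.79 -0.51  1.62  0.48  0.85 -1.  ]
delta cm [-0.19 -0.14 -0.08]
rot fix deg [-0.09  0.32]
```

Call:
{"api": "send_rows", "payload": {"motion": "0 0 0 0 0 0 0.48; 0 0 0 0 0 0 0.45; 0 0 0 0 0 0 0.4; 0 0 0 0 0 0 0.3; 0 0 0 0 0 0 0.2; 0 0 0 0 0 0 0.2; 0 0 0 0 0 0 0.2; 0 0 0.6 0 0 0 0.2; 0 0 1.2 0 0 0 0.2; 0 0 2 0 0 0 0.2; 0 0 2 0 0 0 0.2; 0 0 2 0 0 0 0.2; 0 0 2 0 0 0 0.2; -0.5 -1.5 1 0 0 0 0.2; -0.8 -2.5 0 0 0 0 0.2; -1 -3 0 0 0 0 0.2; -1 -3 0 0 0 0 0.2; -1 -3 0 0 0 0 0.2; -1 -3 0 0 0 0 0.2; -1 -3 0 0 0 0 0.2"}}

```text
t: 11.45
eef_pos: [0.5238, 0.1767, 0.1491]
tool_rot: [0.001, 0.703, 0.711, 0.011]
contact_force: [1.2, 0.1, 0.0]
gripper_width: 0.8
```

```bash
python3 s.py 49.65 8.6 1.8;  python3 -c "
from h import *
im=save('side','s3'); cv2.imwrite('pics/s3c.png',cv2.resize(im[150:450,80:480,::-1],None,fx=2,fy=2))"
```

```text
t 11.45 p [52.38 17.67 14.91] jaw deg 0.6 zaxis [ 0.016  0.014 -1.   ] f [1.2 0.1 0. ] w 0.8 q [ 0.06  0.43 -0.62  1.91  0.32  0.87 -0.71]
delta cm [ -2.73  -9.07 -13.11]
rot fix deg [-0.78  0.94]
```

View pics/s3c.png

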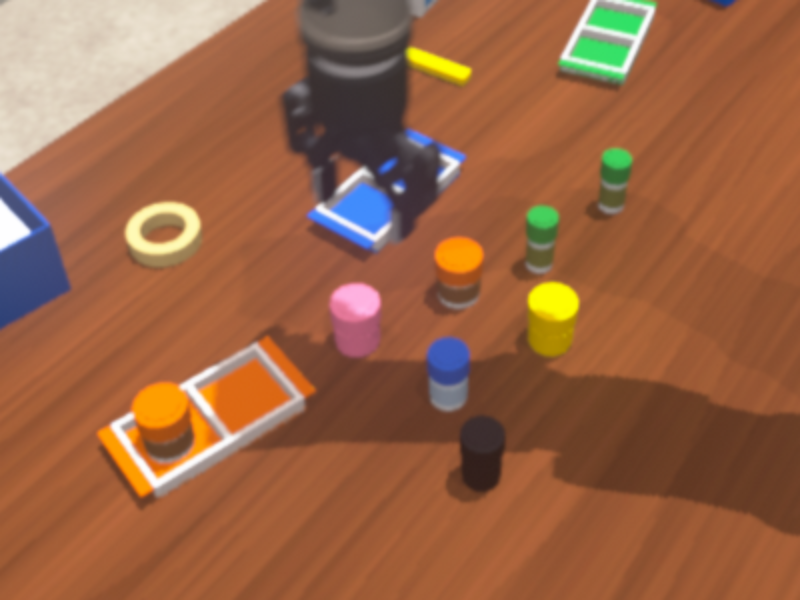

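The first pot stands in the far bay at (162,420) in the crop. On to the second.

Call:
{"api": "send_rows", "payload": {"motion": "-0.7 -2.5 0 -0.8 0.9 -0.6 0.2; -0.6 -2 0 0 0 0 0.2; -0.4 -1.3 -0.5 0 0 0 0.2; -0.2 -0.6 -1 0 0 0 0.2; 0 0 -1 0 0 0 0.2; 0 0 -1 0 0 0 0.2; 0 0 0 0 0 0 0.2"}}

```text
t: 12.08
eef_pos: [0.5035, 0.1009, 0.1156]
tool_rot: [0.005, 0.71, 0.704, -0.001]
contact_force: [-0.1, 0.4, -0.7]
gripper_width: 0.797
```

```bash
python3 s.py 49.65 8.6 1.8
```

```text
t 12.08 p [50.35 10.09 11.56] jaw deg -0.5 zaxis [ 0.005 -0.008 -1.   ] f [-0.1  0.4 -0.7] w 0.797 q [ 0.15  0.42 -0.58  2.01  0.34  0.79 -0.64]
delta cm [-0.7  -1.49 -9.76]
rot fix deg [0.46 0.31]
```

Call:
{"api": "send_rows", "payload": {"motion": "-0.7 -1.5 -0.6 0.4 0.3 0.5 0.2; -0.1 0 -1 0 0 0 0.2; -0.1 0 -1.2 0 0 0 0.2; -0.1 0 -1.2 0 0 0 0.2; 0 0 -0.6 0 0 0 0.2; 0 0 0 0 0 0 0.2; 0 0 0 0 0 0 0.2"}}

```text
t: 12.67
eef_pos: [0.4934, 0.0952, 0.0633]
tool_rot: [-0.003, 0.703, 0.711, 0.001]
contact_force: [0.6, -0.9, 0.3]
gripper_width: 0.804
```

```bash
python3 s.py 49.65 8.6 1.8
```

```text
t 12.67 p [49.34  9.52  6.33] jaw deg 0.6 zaxis [-0.003  0.005 -1.   ] f [ 0.6 -0.9  0.3] w 0.804 q [ 0.14  0.49 -0.55  2.07  0.4   0.68 -0.66]
delta cm [ 0.31 -0.92 -4.53]
rot fix deg [-0.27 -0.16]
```

Call:
{"api": "send_rows", "payload": {"motion": "0.2 -0.6 0 -0.2 -0.2 -0.5 0.2; 0.1 -0.3 0 0 0 0 0.2; 0 0 0 0 0 0 0.2; 0 0 0 0 0 0 0.2"}}

```text
t: 13.0
eef_pos: [0.4979, 0.0867, 0.0644]
tool_rot: [0.001, 0.706, 0.708, 0.002]
contact_force: [-0.1, 0.0, -0.1]
gripper_width: 0.801
```

```bash
python3 s.py 49.65 8.6 1.8
```

```text
t 13.0 p [49.79  8.67  6.44] jaw deg 0.1 zaxis [ 0.003  0.002 -1.   ] f [-0.1  0.  -0.1] w 0.801 q [ 0.15  0.49 -0.55  2.06  0.4   0.68 -0.66]
delta cm [-0.14 -0.07 -4.64]
rot fix deg [-0.1   0.19]
```

Call:
{"api": "send_rows", "payload": {"motion": "-0.15 -0.1 -0.8 0 0.2 0 0.2; -0.05 0 -1 0 0 0 0.2; -0.05 0 -1 0 0 0 0.2; -0.05 0 -0.8 0 0 0 0.2; 0 0 -0.4 0 0 0 0.2; 0 0 0 0 0 0 0.2; 0 0 0 0 0 0 0.2"}}

```text
t: 13.58
eef_pos: [0.4943, 0.085, 0.0199]
tool_rot: [-0.001, 0.707, 0.708, 0.0]
contact_force: [-0.2, 1.5, -0.2]
gripper_width: 0.799
```

```bash
python3 s.py 49.65 8.6 1.75
```

```text
t 13.58 p [49.43  8.5   1.99] jaw deg 0.1 zaxis [-0.001  0.001 -1.   ] f [-0.2  1.5 -0.2] w 0.799 q [ 0.11  0.56 -0.5   2.09  0.46  0.6  -0.71]
delta cm [ 0.22  0.1  -0.24]
rot fix deg [-0.08 -0.05]
```

Call:
{"api": "send_rows", "payload": {"motion": "0.2 0.1 -0.2 0 0 0 0.3; 0 0 0 0 0 0 0.4; 0 0 0 0 0 0 0.5; 0 0 0 0 0 0 1; 0 0 0 0 0 0 1; 0 0 0 0 0 0 1; 0 0 0 0 0 0 1"}}

```text
t: 14.17
eef_pos: [0.4972, 0.0865, 0.0186]
tool_rot: [-0.0, 0.707, 0.708, 0.001]
contact_force: [0.0, -0.1, -0.6]
gripper_width: 0.509
```

```bash
python3 s.py 49.65 8.6 1.75
```

```text
t 14.17 p [49.72  8.65  1.86] jaw deg 0.1 zaxis [ 0.001  0.002 -1.   ] f [ 0.  -0.1 -0.6] w 0.509 q [ 0.1   0.57 -0.49  2.08  0.47  0.6  -0.72]
delta cm [-0.07 -0.05 -0.11]
rot fix deg [-0.1   0.04]
```

Call:
{"api": "send_rows", "payload": {"motion": "0 0 0.6 0 0 0 1; 0 0 1.5 0 0 0 1; 0 0 2 0 0 0 1; 0 0 2 0 0 0 1; 0 0 2 0 0 0 1; 0 0 2 0 0 0 1; 0.2 0.8 1 0 0 0 1; 0.5 2 0.3 0 0 0 1; 0.9 3 0 0 0 0 1; 0.9 3 0 0 0 0 1; 0.9 3 0 0 0 0 1; 0.9 3 0 0 0 0 1; 0.7 2.2 0 0 0 0 1; 0.4 1.2 0 0 0 0 1; 0.1 0.5 0 0 0 0 1; 0 0 0 0 0 0 1; 0 0 0 0 0 0 1"}}

```text
t: 15.58
eef_pos: [0.5504, 0.2772, 0.1446]
tool_rot: [0.0, 0.709, 0.706, -0.0]
contact_force: [0.4, -0.4, -1.0]
gripper_width: 0.506
```

```bash
python3 s.py 56.9 29.6 2.35
```

```text
t 15.58 p [55.04 27.72 14.46] jaw deg -0.3 zaxis [ 0.    -0.001 -1.   ] f [ 0.4 -0.4 -1. ] w 0.506 q [-0.13  0.54 -0.6   1.75  0.36  0.96 -0.87]
delta cm [  1.86   1.88 -12.11]
rot fix deg [0.03 0.  ]
```

Call:
{"api": "send_rows", "payload": {"motion": "1 1 -0.5 0 0 0 1; 0.5 0.5 -1 0 0 0 1; 0 0 -1.5 0 0 0 1; 0 0 -1.5 0 0 0 1; 0 0 -1.2 0 0 0 1; 0 0 -0.5 0 0 0 1; 0 0 0 0 0 0 1; 0 0 0 0 0 0 1"}}

```text
t: 16.25
eef_pos: [0.5661, 0.2793, 0.0776]
tool_rot: [0.003, 0.713, 0.701, -0.004]
contact_force: [0.4, -0.5, -0.2]
gripper_width: 0.506
```

```bash
python3 s.py 56.9 29.6 2.35
```

```text
t 16.25 p [56.61 27.93  7.76] jaw deg -0.9 zaxis [-0.002 -0.01  -1.   ] f [ 0.4 -0.5 -0.2] w 0.506 q [-0.17  0.65 -0.55  1.75  0.43  0.88 -0.92]
delta cm [ 0.29  1.67 -5.41]
rot fix deg [ 0.57 -0.12]
```

Call:
{"api": "send_rows", "payload": {"motion": "0.2 1 -0.3 0.5 -0.1 0.6 1; 0.1 0.6 -0.5 0 0 0.3 1; 0 0 -1 0 0 0 1; 0 0 -0.8 0 0 0 1; 0 0 -0.4 0 0 0 1; 0 0 0 0 0 0 1; 0 0 0 0 0 0 1"}}

```text
t: 16.83
eef_pos: [0.5703, 0.2981, 0.0463]
tool_rot: [0.0, 0.706, 0.708, 0.001]
contact_force: [0.4, 0.4, -1.1]
gripper_width: 0.503
```

```bash
python3 s.py 56.9 29.6 2.35
```

```text
t 16.83 p [57.03 29.81  4.63] jaw deg 0.1 zaxis [ 0.002  0.001 -1.   ] f [ 0.4  0.4 -1.1] w 0.503 q [-0.2   0.7  -0.53  1.74  0.46  0.83 -0.94]
delta cm [-0.13 -0.21 -2.28]
rot fix deg [-0.09  0.14]
```

Call:
{"api": "send_rows", "payload": {"motion": "-0.1 -0.2 -0.6 0 0.1 0 1; 0 0 -0.7 0 0 0 1; 0 0 -0.5 0 0 0 1; 0 0 -0.2 0 0 0 1; 0 0 -0.1 0 0 0 1; 0 0 0 0 0 0 1; 0 0 0 0 0 0 1"}}

```text
t: 17.42
eef_pos: [0.5693, 0.2951, 0.0231]
tool_rot: [-0.0, 0.707, 0.708, 0.001]
contact_force: [-1.1, -0.1, -0.3]
gripper_width: 0.505
```

```bash
python3 s.py 56.9 29.6 2.35
```

```text
t 17.42 p [56.93 29.51  2.31] jaw deg 0.1 zaxis [ 0.001  0.001 -1.   ] f [-1.1 -0.1 -0.3] w 0.505 q [-0.21  0.73 -0.52  1.75  0.48  0.79 -0.96]
delta cm [-0.03  0.09  0.04]
rot fix deg [-0.05  0.03]
```

Call:
{"api": "send_rows", "payload": {"motion": "0 0 0 0 0 0 0.48; 0 0 0 0 0 0 0.45; 0 0 0 0 0 0 0.4; 0 0 0 0 0 0 0.3; 0 0 0 0 0 0 0.25; 0 0 0 0 0 0 0.25; 0 0 0 0 0 0 0.25; 0 0 0.6 0 0 0 0.25; 0 0 1.2 0 0 0 0.25; 0 0 2 0 0 0 0.25; 0 0 2 0 0 0 0.25; 0 0 2 0 0 0 0.25; 0 0 2 0 0 0 0.25; -0.5 -1.5 1 0 0 0 0.25; -0.9 -2.5 0.3 0 0 0 0.25; -1.2 -3 0 0 0 0 0.25; -1.2 -3 0 0 0 0 0.25; -1.2 -3 0 0 0 0 0.25; -1.2 -3 0 0 0 0 0.25; -1.2 -3 0 0 0 0 0.25"}}

```text
t: 19.08
eef_pos: [0.4943, 0.1112, 0.1551]
tool_rot: [0.001, 0.702, 0.712, 0.01]
contact_force: [0.6, -0.1, 0.4]
gripper_width: 0.751
```

```bash
python3 s.py 45.5 1.03 3;  python3 -c "
from h import *
im=save('side','s4'); cv2.imwrite('pics/s4c.png',cv2.resize(im[150:450,80:480,::-1],None,fx=2,fy=2))"
```

```text
t 19.08 p [49.43 11.12 15.51] jaw deg 0.8 zaxis [ 0.016  0.013 -1.   ] f [ 0.6 -0.1  0.4] w 0.751 q [ 0.2   0.36 -0.64  2.01  0.28  0.85 -0.58]
delta cm [ -3.93 -10.09 -12.51]
rot fix deg [-0.75  0.89]
```

View pics/s4c.png

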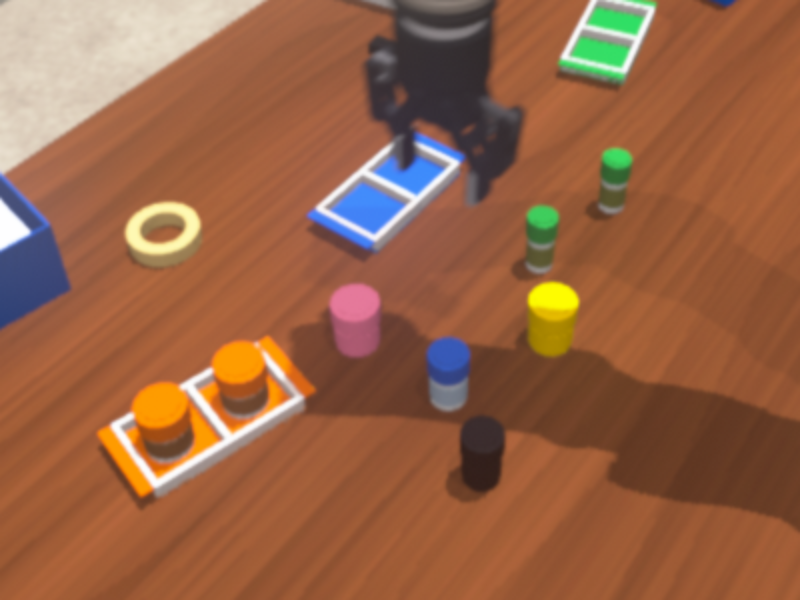

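Both orange pots stand upright at (162,420) and (240,380) in the crop. Now the green vials.

Call:
{"api": "send_rows", "payload": {"motion": "-1.1 -2.8 0 -0.8 0.9 -0.7 0.3; -0.9 -2.2 0 0 0 0 0.3; -0.7 -1.5 -0.5 0 0 0 0.3; -0.3 -0.8 -1 0 0 0 0.3; 0 -0.2 -1 0 0 0 0.3; 0 0 -0.5 0 0 0 0.3; 0 0 0 0 0 0 0.3; 0 0 0 0 0 0 0.3"}}

```text
t: 19.8
eef_pos: [0.4617, 0.025, 0.1275]
tool_rot: [0.004, 0.71, 0.704, -0.002]
contact_force: [-0.2, 0.1, -0.6]
gripper_width: 0.702
```

```bash
python3 s.py 45.5 1.03 3
```

```text
t 19.8 p [46.17  2.5  12.75] jaw deg -0.4 zaxis [ 0.003 -0.009 -1.   ] f [-0.2  0.1 -0.6] w 0.702 q [ 0.33  0.33 -0.61  2.12  0.28  0.77 -0.47]
delta cm [-0.67 -1.47 -9.75]
rot fix deg [0.53 0.18]
```

Call:
{"api": "send_rows", "payload": {"motion": "-0.4 -1 -0.4 0.5 0.2 0.4 0.3; -0.2 -0.4 -0.5 0 0 0 0.3; 0 0 -0.8 0 0 0 0.3; 0 0 -0.3 0 0 0 0.3; 0 0 0 0 0 0 0.3; 0 0 0 0 0 0 0.3"}}

```text
t: 20.3
eef_pos: [0.458, 0.0172, 0.1062]
tool_rot: [-0.001, 0.704, 0.71, 0.002]
contact_force: [0.1, -0.2, 0.5]
gripper_width: 0.701
```

```bash
python3 s.py 45.5 1.03 3
```

```text
t 20.3 p [45.8   1.72 10.62] jaw deg 0.4 zaxis [ 0.001  0.003 -1.   ] f [ 0.1 -0.2  0.5] w 0.701 q [ 0.34  0.36 -0.6   2.14  0.3   0.72 -0.45]
delta cm [-0.3  -0.69 -7.62]
rot fix deg [-0.19  0.08]
```

Call:
{"api": "send_rows", "payload": {"motion": "-0.2 -0.5 -0.2 -0.2 0 -0.4 0.3; -0.1 -0.2 -0.8 0 0 0 0.3; -0.1 0 -1 0 0 0 0.3; -0.1 0 -0.6 0 0 0 0.3; 0 0 0 0 0 0 0.3; 0 0 0 0 0 0 0.3"}}

```text
t: 20.8
eef_pos: [0.4526, 0.0104, 0.0776]
tool_rot: [0.001, 0.707, 0.707, 0.001]
contact_force: [0.3, 0.9, 0.6]
gripper_width: 0.699
```

```bash
python3 s.py 45.5 1.03 3
```

```text
t 20.8 p [45.26  1.04  7.76] jaw deg 0.0 zaxis [ 0.002 -0.    -1.   ] f [0.3 0.9 0.6] w 0.699 q [ 0.32  0.4  -0.57  2.17  0.35  0.65 -0.49]
delta cm [ 0.24 -0.01 -4.76]
rot fix deg [0.02 0.11]
```

Call:
{"api": "send_rows", "payload": {"motion": "0.2 0 -0.8 0 0.1 0 0.3; -0.05 0 -1 0 0 0 0.3; -0.05 0 -1 0 0 0 0.3; -0.05 0 -0.8 0 0 0 0.3; 0 0 -0.4 0 0 0 0.3; 0 0 0 0 0 0 0.3; 0 0 0 0 0 0 0.3"}}

```text
t: 21.38
eef_pos: [0.4529, 0.0107, 0.0325]
tool_rot: [-0.0, 0.707, 0.707, -0.0]
contact_force: [-0.3, 1.0, -0.1]
gripper_width: 0.699
```

```bash
python3 s.py 45.5 1.03 3
```

```text
t 21.38 p [45.29  1.07  3.25] jaw deg 0.1 zaxis [-0.001  0.    -1.   ] f [-0.3  1.  -0.1] w 0.699 q [ 0.26  0.48 -0.51  2.19  0.44  0.56 -0.57]
delta cm [ 0.21 -0.04 -0.25]
rot fix deg [-0.   -0.07]
```

Call:
{"api": "send_rows", "payload": {"motion": "0.2 0 -0.3 0 0 0 0.4; 0 0 0 0 0 0 0.5; 0 0 0 0 0 0 0.55; 0 0 0 0 0 0 0.62; 0 0 0 0 0 0 1; 0 0 0 0 0 0 1; 0 0 0 0 0 0 1; 0 0 0 0 0 0 1"}}

```text
t: 22.05
eef_pos: [0.4562, 0.0107, 0.0304]
tool_rot: [0.001, 0.707, 0.707, 0.0]
contact_force: [-0.3, 0.8, -0.5]
gripper_width: 0.341
```

```bash
python3 s.py 45.5 1.03 3
```

```text
t 22.05 p [45.62  1.07  3.04] jaw deg 0.0 zaxis [ 0.001 -0.    -1.   ] f [-0.3  0.8 -0.5] w 0.341 q [ 0.26  0.49 -0.5   2.19  0.44  0.56 -0.57]
delta cm [-0.12 -0.04 -0.04]
rot fix deg [0.   0.08]
```

Call:
{"api": "send_rows", "payload": {"motion": "0 0 0.6 0 0 0 1; 0 0 1.5 0 0 0 1; 0 0 2 0 0 0 1; 0 0 2 0 0 0 1; 0 0 2 0 0 0 1; 0 0 2 0 0 0 1; 0.2 -0.8 1 0 0 0 1; 0.6 -2 0.3 0 0 0 1; 1.1 -3 0 0 0 0 1; 1.1 -3 0 0 0 0 1; 1.1 -3 0 0 0 0 1; 1.1 -3 0 0 0 0 1; 1.1 -3 0 0 0 0 1; 1.1 -3 0 0 0 0 1; 1.1 -3 0 0 0 0 1; 1.1 -3 0 0 0 0 1; 1.1 -3 0 0 0 0 1; 0.9 -2.2 0 0 0 0 1; 0.5 -1.2 0 0 0 0 1; 0 0 0 0 0 0 1"}}

```text
t: 23.72
eef_pos: [0.5753, -0.3367, 0.1594]
tool_rot: [0.002, 0.703, 0.711, 0.001]
contact_force: [0.7, -0.1, -0.5]
gripper_width: 0.346
```

```bash
python3 s.py 59 -37.3 3.5
```

```text
t 23.72 p [ 57.53 -33.67  15.94] jaw deg 0.6 zaxis [ 0.004 -0.002 -1.   ] f [ 0.7 -0.1 -0.5] w 0.346 q [ 0.76  0.57 -0.47  1.62  0.29  1.01  0.22]
delta cm [  1.47  -3.63 -12.44]
rot fix deg [0.1  0.23]
```

Call:
{"api": "send_rows", "payload": {"motion": "0.8 -1.8 -0.3 0 0.2 -0.5 1; 0.5 -1 -1 0 0 0 1; 0 0 -1.3 0 0 0 1; 0 0 -1.3 0 0 0 1; 0 0 -1 0 0 0 1; 0 0 -0.5 0 0 0 1; 0 0 0 0 0 0 1; 0 0 0 0 0 0 1"}}

```text
t: 24.38
eef_pos: [0.5857, -0.3577, 0.0986]
tool_rot: [-0.004, 0.704, 0.71, 0.0]
contact_force: [-0.5, -0.8, 0.3]
gripper_width: 0.337
```

```bash
python3 s.py 59 -37.3 3.5
```

```text
t 24.38 p [ 58.57 -35.77   9.86] jaw deg 0.4 zaxis [-0.005  0.006 -1.   ] f [-0.5 -0.8  0.3] w 0.337 q [ 0.76  0.67 -0.44  1.6   0.33  0.95  0.21]
delta cm [ 0.43 -1.53 -6.36]
rot fix deg [-0.32 -0.26]
```

Call:
{"api": "send_rows", "payload": {"motion": "0.3 -1 -0.3 -0.3 -0.3 -0.4 1; 0.1 -0.5 -0.6 0 0 0 1; 0 0 -1 0 0 0 1; 0 0 -1 0 0 0 1; 0 0 -0.8 0 0 0 1; 0 0 -0.4 0 0 0 1; 0 0 0 0 0 0 1; 0 0 0 0 0 0 1"}}

```text
t: 25.05
eef_pos: [0.5905, -0.3738, 0.054]
tool_rot: [0.001, 0.707, 0.707, 0.001]
contact_force: [0.1, 0.8, -0.7]
gripper_width: 0.343
```

```bash
python3 s.py 59 -37.3 3.5
```

```text
t 25.05 p [ 59.05 -37.38   5.4 ] jaw deg 0.0 zaxis [ 0.002 -0.001 -1.   ] f [ 0.1  0.8 -0.7] w 0.343 q [ 0.75  0.74 -0.42  1.6   0.36  0.88  0.21]
delta cm [-0.05  0.08 -1.9 ]
rot fix deg [0.04 0.13]
```

Call:
{"api": "send_rows", "payload": {"motion": "0 0.1 -0.6 0 0 0 1; 0 0 -0.5 0 0 0 1; 0 0 -0.4 0 0 0 1; 0 0 -0.2 0 0 0 1; 0 0 -0.1 0 0 0 1; 0 0 0 0 0 0 1; 0 0 0 0 0 0 1"}}

```text
t: 25.63
eef_pos: [0.5913, -0.3725, 0.0351]
tool_rot: [0.002, 0.707, 0.707, 0.001]
contact_force: [0.7, -0.2, -0.4]
gripper_width: 0.342
```

```bash
python3 s.py 59 -37.3 3.5
```

```text
t 25.63 p [ 59.13 -37.25   3.51] jaw deg 0.1 zaxis [ 0.004 -0.001 -1.   ] f [ 0.7 -0.2 -0.4] w 0.342 q [ 0.75  0.76 -0.41  1.6   0.37  0.85  0.2 ]
delta cm [-0.13 -0.05 -0.01]
rot fix deg [0.07 0.22]
```

Call:
{"api": "send_rows", "payload": {"motion": "0 0 -0.1 0 0 0 1; 0 0 0 0 0 0 1; 0 0 0 0 0 0 1"}}

```text
t: 25.88
eef_pos: [0.5919, -0.373, 0.0357]
tool_rot: [0.003, 0.707, 0.707, 0.001]
contact_force: [-0.4, -0.6, -0.1]
gripper_width: 0.35
```

```bash
python3 s.py 59 -37.3 3.5
```

```text
t 25.88 p [ 59.19 -37.3    3.57] jaw deg 0.0 zaxis [ 0.005 -0.002 -1.   ] f [-0.4 -0.6 -0.1] w 0.35 q [ 0.75  0.76 -0.41  1.6   0.37  0.85  0.2 ]
delta cm [-0.19 -0.   -0.07]
rot fix deg [0.13 0.29]
```

It's resting on the floor, so I release it and go back for the second vial at (43.94, -10.14).

Call:
{"api": "send_rows", "payload": {"motion": "0 0 0 0 0 0 0.64; 0 0 0 0 0 0 0.6; 0 0 0 0 0 0 0.5; 0 0 0 0 0 0 0.4; 0 0 0 0 0 0 0.3; 0 0 0 0 0 0 0.3; 0 0 0 0 0 0 0.3; 0 0 0.6 0 0 0 0.3; 0 0 1.2 0 0 0 0.3; 0 0 2 0 0 0 0.3; 0 0 2 0 0 0 0.3; 0 0 2 0 0 0 0.3; 0 0 2 0 0 0 0.3; -0.8 1.5 1 0 0 0 0.3; -1.2 2.2 0.3 0 0 0 0.3; -1.6 2.9 0 0 0 0 0.3; -1.6 2.9 0 0 0 0 0.3; -1.6 2.9 0 0 0 0 0.3; -1.6 2.9 0 0 0 0 0.3; -1.6 2.9 0 0 0 0 0.3"}}

```text
t: 27.55
eef_pos: [0.4919, -0.1929, 0.1654]
tool_rot: [0.011, 0.711, 0.704, 0.003]
contact_force: [0.1, 0.4, 0.0]
gripper_width: 0.702
```

```bash
python3 s.py 43.94 -10.14 3;  python3 -c "
from h import *
im=save('side','s5'); cv2.imwrite('pics/s5c.png',cv2.resize(im[100:400,180:580,::-1],None,fx=2,fy=2))"
```

```text
t 27.55 p [ 49.19 -19.29  16.54] jaw deg -0.6 zaxis [ 0.02  -0.012 -1.   ] f [0.1 0.4 0. ] w 0.702 q [ 0.69  0.35 -0.54  1.96  0.24  0.87  0.02]
delta cm [ -5.25   9.15 -13.54]
rot fix deg [0.69 1.14]
```

View pics/s5c.png

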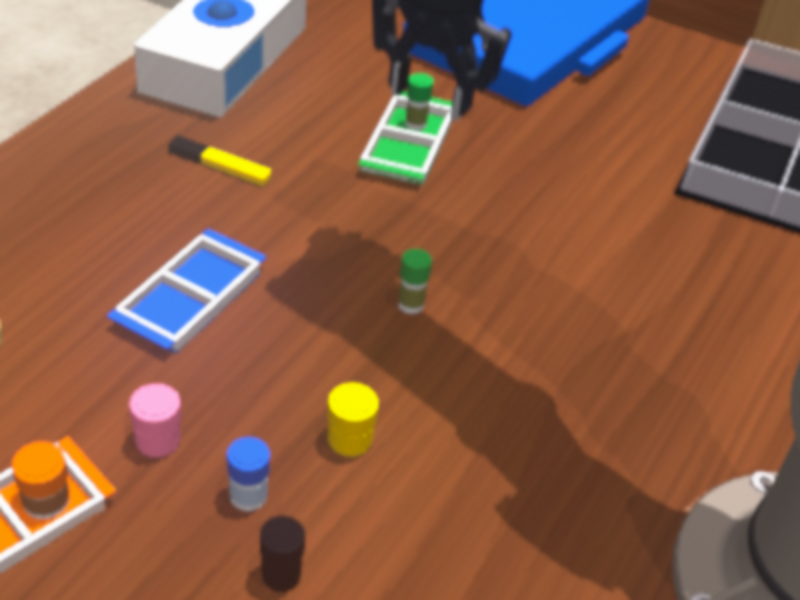

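The first green vial stands in the far bay, at (418,100) in the crop.

Call:
{"api": "send_rows", "payload": {"motion": "-1.4 2.5 0 0.7 1.1 0.6 0.3; -1.2 2 0 0 0 0 0.3; -0.8 1.4 -0.7 0 0 0 0.3; -0.5 0.8 -1 0 0 0 0.3; -0.2 0.2 -1 0 0 0 0.3; 0 0 -1 0 0 0 0.3; 0 0 -0.5 0 0 0 0.3; 0 0 0 0 0 0 0.3; 0 0 0 0 0 0 0.3"}}

```text
t: 28.35
eef_pos: [0.4483, -0.1133, 0.1288]
tool_rot: [0.004, 0.702, 0.712, 0.001]
contact_force: [0.1, -0.1, 0.6]
gripper_width: 0.707
```

```bash
python3 s.py 43.94 -10.14 3
```

```text
t 28.35 p [ 44.83 -11.33  12.88] jaw deg 0.8 zaxis [ 0.006 -0.004 -1.   ] f [ 0.1 -0.1  0.6] w 0.707 q [ 0.61  0.32 -0.57  2.12  0.26  0.76 -0.12]
delta cm [-0.89  1.19 -9.88]
rot fix deg [0.23 0.36]
```

Call:
{"api": "send_rows", "payload": {"motion": "-0.6 0.8 -0.4 0.2 0.4 -0.8 0.3; -0.3 0.4 -0.7 0 0 0 0.3; -0.1 0 -1 0 0 0 0.3; -0.1 0 -0.5 0 0 0 0.3; 0 0 0 0 0 0 0.3; 0 0 0 0 0 0 0.3"}}

```text
t: 28.85
eef_pos: [0.4392, -0.1039, 0.1009]
tool_rot: [0.001, 0.709, 0.706, 0.0]
contact_force: [-0.4, -0.2, 0.7]
gripper_width: 0.702
```

```bash
python3 s.py 43.94 -10.14 3
```

```text
t 28.85 p [ 43.92 -10.39  10.09] jaw deg -0.3 zaxis [ 0.001 -0.001 -1.   ] f [-0.4 -0.2  0.7] w 0.702 q [ 0.57  0.35 -0.56  2.16  0.29  0.7  -0.19]
delta cm [ 0.02  0.25 -7.09]
rot fix deg [0.04 0.06]
```

Call:
{"api": "send_rows", "payload": {"motion": "0 0.25 -0.6 0 0 0.2 0.3; -0.05 0 -0.9 0 0 0 0.3; -0.05 0 -0.9 0 0 0 0.3; -0.05 0 -0.5 0 0 0 0.3; 0 0 0 0 0 0 0.3; 0 0 0 0 0 0 0.3"}}

```text
t: 29.35
eef_pos: [0.4379, -0.1016, 0.0686]
tool_rot: [0.001, 0.707, 0.707, 0.0]
contact_force: [-0.3, -0.5, 0.1]
gripper_width: 0.698
```

```bash
python3 s.py 43.94 -10.14 3
```

```text
t 29.35 p [ 43.79 -10.16   6.86] jaw deg -0.0 zaxis [ 0.001 -0.001 -1.   ] f [-0.3 -0.5  0.1] w 0.698 q [ 0.53  0.41 -0.53  2.19  0.35  0.63 -0.24]
delta cm [ 0.15  0.02 -3.86]
rot fix deg [0.04 0.08]
```

Call:
{"api": "send_rows", "payload": {"motion": "0.1 0 -0.8 0 0.1 0 0.3; 0 0 -1 0 0 0 0.3; 0 0 -0.9 0 0 0 0.3; 0 0 -0.5 0 0 0 0.3; 0 0 0 0 0 0 0.3; 0 0 0 0 0 0 0.3"}}

```text
t: 29.85
eef_pos: [0.4391, -0.1016, 0.0329]
tool_rot: [-0.0, 0.707, 0.707, -0.0]
contact_force: [-0.2, 0.2, 0.5]
gripper_width: 0.705
```

```bash
python3 s.py 43.94 -10.14 3
```

```text
t 29.85 p [ 43.91 -10.16   3.29] jaw deg -0.0 zaxis [-0.001 -0.001 -1.   ] f [-0.2  0.2  0.5] w 0.705 q [ 0.49  0.47 -0.48  2.2   0.41  0.55 -0.3 ]
delta cm [ 0.03  0.02 -0.29]
rot fix deg [ 0.03 -0.04]
```

Call:
{"api": "send_rows", "payload": {"motion": "0 0 -0.3 0 0 0 0.4; 0 0 0 0 0 0 0.5; 0 0 0 0 0 0 0.55; 0 0 0 0 0 0 0.62; 0 0 0 0 0 0 1; 0 0 0 0 0 0 1; 0 0 0 0 0 0 1; 0 0 0 0 0 0 1"}}

```text
t: 30.52
eef_pos: [0.4399, -0.1018, 0.0306]
tool_rot: [0.001, 0.707, 0.707, 0.0]
contact_force: [-0.5, 0.4, -0.5]
gripper_width: 0.345
```

```bash
python3 s.py 43.94 -10.14 3
```

```text
t 30.52 p [ 43.99 -10.18   3.06] jaw deg -0.0 zaxis [ 0.001 -0.001 -1.   ] f [-0.5  0.4 -0.5] w 0.345 q [ 0.49  0.48 -0.47  2.2   0.42  0.55 -0.31]
delta cm [-0.05  0.04 -0.06]
rot fix deg [0.06 0.07]
```

Call:
{"api": "send_rows", "payload": {"motion": "0 0 0.6 0 0 0 1; 0 0 1.5 0 0 0 1; 0 0 2 0 0 0 1; 0 0 2 0 0 0 1; 0 0 2 0 0 0 1; 0 0 2 0 0 0 1; 0.5 -0.8 1 0 0 0 1; 1.1 -1.7 0.3 0 0 0 1; 1.7 -2.7 0 0 0 0 1; 1.7 -2.7 0 0 0 0 1; 1.7 -2.7 0 0 0 0 1; 1.7 -2.7 0 0 0 0 1; 1.3 -2 0 0 0 0 1; 0.8 -1.2 0 0 0 0 1; 0.4 -0.5 0 0 0 0 1; 0 0 0 0 0 0 1; 0 0 0 0 0 0 1"}}

```text
t: 31.93
eef_pos: [0.5485, -0.278, 0.1573]
tool_rot: [0.001, 0.705, 0.709, -0.001]
contact_force: [-0.6, 0.5, -0.4]
gripper_width: 0.337
```

```bash
python3 s.py 57.3 -30.8 3.56
```

```text
t 31.93 p [ 54.85 -27.8   15.73] jaw deg 0.3 zaxis [ 0.001 -0.002 -1.   ] f [-0.6  0.5 -0.4] w 0.337 q [ 0.74  0.5  -0.5   1.75  0.29  0.96  0.13]
delta cm [  2.45  -3.   -12.17]
rot fix deg [0.13 0.04]
```

Call:
{"api": "send_rows", "payload": {"motion": "1.1 -1.5 -0.3 0.1 0 -0.3 1; 0.8 -0.9 -0.8 0 0 0 1; 0.2 -0.2 -1.3 0 0 0 1; 0 0 -1.3 0 0 0 1; 0 0 -1 0 0 0 1; 0 0 -0.5 0 0 0 1; 0 0 0 0 0 0 1; 0 0 0 0 0 0 1"}}

```text
t: 32.6
eef_pos: [0.5662, -0.2953, 0.0989]
tool_rot: [-0.004, 0.704, 0.71, -0.0]
contact_force: [-0.0, -0.0, -0.4]
gripper_width: 0.34
```

```bash
python3 s.py 57.3 -30.8 3.56
```

```text
t 32.6 p [ 56.62 -29.53   9.89] jaw deg 0.5 zaxis [-0.006  0.005 -1.   ] f [-0.  -0.  -0.4] w 0.34 q [ 0.72  0.61 -0.46  1.72  0.33  0.9   0.12]
delta cm [ 0.68 -1.27 -6.33]
rot fix deg [-0.28 -0.33]
```

Call:
{"api": "send_rows", "payload": {"motion": "0.4 -0.8 -0.3 -0.3 -0.3 -0.5 1; 0.2 -0.4 -0.6 0 0 0 1; 0 0 -1 0 0 0 1; 0 0 -1 0 0 0 1; 0 0 -0.8 0 0 0 1; 0 0 -0.4 0 0 0 1; 0 0 0 0 0 0 1; 0 0 0 0 0 0 1"}}

```text
t: 33.27
eef_pos: [0.5728, -0.3085, 0.054]
tool_rot: [0.001, 0.707, 0.707, -0.0]
contact_force: [0.4, 0.5, 1.0]
gripper_width: 0.342
```

```bash
python3 s.py 57.3 -30.8 3.56
```

```text
t 33.27 p [ 57.28 -30.85   5.4 ] jaw deg -0.0 zaxis [ 0.001 -0.001 -1.   ] f [0.4 0.5 1. ] w 0.342 q [ 0.71  0.68 -0.43  1.72  0.37  0.82  0.1 ]
delta cm [ 0.02  0.05 -1.84]
rot fix deg [0.08 0.04]
```

Call:
{"api": "send_rows", "payload": {"motion": "0 0.05 -0.6 0 0 0 1; 0 0 -0.5 0 0 0 1; 0 0 -0.4 0 0 0 1; 0 0 -0.2 0 0 0 1; 0 0 -0.1 0 0 0 1; 0 0 0 0 0 0 1; 0 0 -0.1 0 0 0 1; 0 0 0 0 0 0 1"}}

```text
t: 33.93
eef_pos: [0.5738, -0.308, 0.0356]
tool_rot: [0.002, 0.707, 0.707, -0.0]
contact_force: [0.3, -0.3, -0.6]
gripper_width: 0.339
```

```bash
python3 s.py 57.3 -30.8 3.56
```

```text
t 33.93 p [ 57.38 -30.8    3.56] jaw deg -0.0 zaxis [ 0.002 -0.003 -1.   ] f [ 0.3 -0.3 -0.6] w 0.339 q [ 0.7   0.7  -0.42  1.73  0.38  0.79  0.09]
delta cm [-0.08  0.    0.  ]
rot fix deg [0.16 0.14]
```

Down. I release it, rise and head for the blue jar.

Call:
{"api": "send_rows", "payload": {"motion": "0 0 0 0 0 0 0.64; 0 0 0 0 0 0 0.6; 0 0 0 0 0 0 0.5; 0 0 0 0 0 0 0.4; 0 0 0 0 0 0 0.3; 0 0 0 0 0 0 0.3; 0 0 0 0 0 0 0.3; 0 0 0.6 0 0 0 0.3; 0 0 1.2 0 0 0 0.3; 0 0 2 0 0 0 0.3; 0 0 2 0 0 0 0.3; 0 0 2 0 0 0 0.3; 0 0 2 0 0 0 0.3; -0.4 1.5 1 0 0 0 0.3; -0.7 2.5 0.3 0 0 0 0.3; -0.8 3 0 0 0 0 0.3; -0.8 3 0 0 0 0 0.3; -0.8 3 0 0 0 0 0.3; -0.8 3 0 0 0 0 0.3; -0.8 3 0 0 0 0 0.3"}}

```text
t: 35.6
eef_pos: [0.523, -0.1208, 0.1655]
tool_rot: [0.01, 0.712, 0.702, 0.002]
contact_force: [1.9, -0.1, 0.7]
gripper_width: 0.697
```

Call:
{"api": "send_rows", "payload": {"motion": "-0.8 3 0 0 0 0 0.3; -0.8 3 0 0 0 0 0.3; -0.8 3 0 0 0 0 0.3; -0.8 3 0 0 0 0 0.3; -0.8 3 0 0 0 0 0.3; -0.8 3 0 0 0 0 0.3; -0.5 2 0 0 0 0 0.3; -0.3 1 0 0 0 0 0.3; 0 0 0 0 0 0 0.3"}}

```text
t: 36.35
eef_pos: [0.4626, 0.1076, 0.1774]
tool_rot: [0.016, 0.708, 0.706, 0.007]
contact_force: [-0.3, 0.2, -0.3]
gripper_width: 0.699
```

```bash
python3 s.py 43.5 18.8 2.4;  python3 -c "
from h import *
im=save('side','s6'); cv2.imwrite('pics/s6c.png',cv2.resize(im[100:400,180:580,::-1],None,fx=2,fy=2))"
```

```text
t 36.35 p [46.26 10.76 17.74] jaw deg -0.1 zaxis [ 0.031 -0.013 -0.999] f [-0.3  0.2 -0.3] w 0.699 q [ 0.22  0.27 -0.68  2.06  0.25  0.86 -0.61]
delta cm [ -2.76   8.04 -15.34]
rot fix deg [0.74 1.79]
```

View pics/s6c.png

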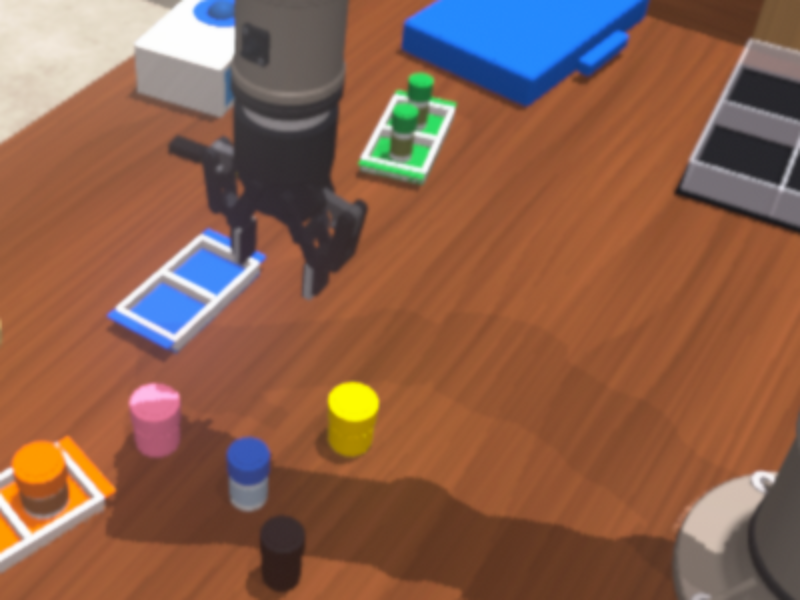

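Both green vials stand in their bays at (404,130) and (420,95) in the crop. Now the blue jar.

Call:
{"api": "send_rows", "payload": {"motion": "-0.8 2.2 0 0.7 1.6 0 0.3; -0.8 2 -0.4 0 0 0 0.3; -0.6 1.5 -1 0 0 0 0.3; -0.3 0.8 -1 0 0 0 0.3; 0 0.2 -1.3 0 0 0 0.3; 0 0 -1.3 0 0 0 0.3; 0 0 -0.6 0 0 0 0.3; 0 0 0 0 0 0 0.3; 0 0 0 0 0 0 0.3"}}

```text
t: 37.15
eef_pos: [0.4439, 0.1654, 0.1239]
tool_rot: [0.006, 0.714, 0.7, 0.002]
contact_force: [-0.3, -0.3, 0.6]
gripper_width: 0.7
```

```bash
python3 s.py 43.5 18.8 2.4
```

```text
t 37.15 p [44.39 16.54 12.39] jaw deg -1.1 zaxis [ 0.011 -0.006 -1.   ] f [-0.3 -0.3  0.6] w 0.7 q [ 0.07  0.36 -0.67  2.09  0.33  0.78 -0.82]
delta cm [-0.89  2.26 -9.99]
rot fix deg [0.32 0.6 ]
```

Call:
{"api": "send_rows", "payload": {"motion": "-0.5 1.2 -0.3 0.3 0.6 1 0.3; -0.4 0.9 -0.6 0 0 0 0.3; -0.1 0.1 -0.9 0 0 0 0.3; 0 0 -0.4 0 0 0 0.3; 0 0 0 0 0 0 0.3; 0 0 0 0 0 0 0.3"}}

```text
t: 37.65
eef_pos: [0.4358, 0.1883, 0.103]
tool_rot: [0.0, 0.708, 0.706, 0.001]
contact_force: [-0.1, 0.5, -0.5]
gripper_width: 0.701
```

```bash
python3 s.py 43.5 18.8 2.4
```

```text
t 37.65 p [43.58 18.83 10.3 ] jaw deg -0.1 zaxis [ 0.002  0.002 -1.   ] f [-0.1  0.5 -0.5] w 0.701 q [ 0.01  0.41 -0.66  2.1   0.37  0.74 -0.88]
delta cm [-0.08 -0.03 -7.9 ]
rot fix deg [-0.09  0.14]
```

Call:
{"api": "send_rows", "payload": {"motion": "-0.1 0 -0.6 0 0.1 0 0.3; 0 0 -0.9 0 0 0 0.3; 0 0 -0.9 0 0 0 0.3; 0 0 -0.9 0 0 0 0.3; 0 0 -0.4 0 0 0 0.3; 0 0 0 0 0 0 0.3; 0 0 0 0 0 0 0.3"}}

```text
t: 38.23
eef_pos: [0.4348, 0.187, 0.0616]
tool_rot: [-0.0, 0.708, 0.706, 0.0]
contact_force: [-0.4, 0.1, -0.1]
gripper_width: 0.696
```

```bash
python3 s.py 43.5 18.8 2.4
```

```text
t 38.23 p [43.48 18.7   6.16] jaw deg -0.2 zaxis [-0.     0.001 -1.   ] f [-0.4  0.1 -0.1] w 0.696 q [-0.03  0.47 -0.61  2.13  0.44  0.66 -0.95]
delta cm [ 0.02  0.1  -3.76]
rot fix deg [-0.04 -0.02]
```

Call:
{"api": "send_rows", "payload": {"motion": "0 0.1 -0.8 0 0 0.1 0.3; 0 0 -0.9 0 0 0 0.3; 0 0 -0.9 0 0 0 0.3; 0 0 -0.5 0 0 0 0.3; 0 0 0 0 0 0 0.3; 0 0 0 0 0 0 0.3"}}

```text
t: 38.73
eef_pos: [0.4349, 0.1883, 0.0272]
tool_rot: [-0.0, 0.708, 0.706, 0.0]
contact_force: [-0.1, 0.1, 0.5]
gripper_width: 0.701
```

```bash
python3 s.py 43.5 18.8 2.4
```

```text
t 38.73 p [43.49 18.83  2.72] jaw deg -0.1 zaxis [-0.     0.001 -1.   ] f [-0.1  0.1  0.5] w 0.701 q [-0.08  0.53 -0.56  2.15  0.5   0.59 -1.  ]
delta cm [ 0.01 -0.03 -0.32]
rot fix deg [-0.06 -0.01]
```

Call:
{"api": "send_rows", "payload": {"motion": "0 0 -0.3 0 0 0 0.35; 0 0 0 0 0 0 0.4; 0 0 0 0 0 0 0.5; 0 0 0 0 0 0 0.56; 0 0 0 0 0 0 1; 0 0 0 0 0 0 1; 0 0 0 0 0 0 1; 0 0 0 0 0 0 1"}}

```text
t: 39.4
eef_pos: [0.4354, 0.1886, 0.0249]
tool_rot: [-0.0, 0.708, 0.706, 0.001]
contact_force: [0.2, -0.1, -0.1]
gripper_width: 0.414
```

```bash
python3 s.py 43.5 18.8 2.4
```

```text
t 39.4 p [43.54 18.86  2.49] jaw deg -0.1 zaxis [ 0.001  0.001 -1.   ] f [ 0.2 -0.1 -0.1] w 0.414 q [-0.08  0.54 -0.56  2.15  0.51  0.59 -1.01]
delta cm [-0.04 -0.06 -0.09]
rot fix deg [-0.08  0.08]
```

Call:
{"api": "send_rows", "payload": {"motion": "0 0 0.6 0 0 0 1; 0 0 1.5 0 0 0 1; 0 0 2 0 0 0 1; 0 0 2 0 0 0 1; 0 0 2 0 0 0 1; 0 0 2 0 0 0 1; 0.8 -0.5 1 0 0 0 1; 1.6 -1.1 0.3 0 0 0 1; 2.4 -1.7 0 0 0 0 1; 2.4 -1.7 0 0 0 0 1; 2.4 -1.7 0 0 0 0 1; 2.4 -1.7 0 0 0 0 1; 1.8 -1.3 0 0 0 0 1; 1.2 -0.8 0 0 0 0 1; 0.5 -0.4 0 0 0 0 1; 0 0 0 0 0 0 1; 0 0 0 0 0 0 1"}}

```text
t: 40.82
eef_pos: [0.5931, 0.0737, 0.1519]
tool_rot: [0.001, 0.705, 0.709, 0.002]
contact_force: [-1.5, 0.4, -0.6]
gripper_width: 0.413
```

```bash
python3 s.py 62.9 5.4 3
```

```text
t 40.82 p [59.31  7.37 15.19] jaw deg 0.3 zaxis [ 0.003  0.001 -1.   ] f [-1.5  0.4 -0.6] w 0.413 q [ 0.23  0.51 -0.61  1.79  0.35  0.95 -0.52]
delta cm [  3.59  -1.97 -12.19]
rot fix deg [-0.06  0.19]
```

Call:
{"api": "send_rows", "payload": {"motion": "1.5 -0.9 -0.3 0 0.2 -0.3 1; 1.2 -0.7 -0.8 0 0 0 1; 0.4 -0.2 -1.3 0 0 0 1; 0 0 -1.3 0 0 0 1; 0 0 -1 0 0 0 1; 0 0 -0.5 0 0 0 1; 0 0 0 0 0 0 1; 0 0 0 0 0 0 1"}}

```text
t: 41.48
eef_pos: [0.6178, 0.0617, 0.0935]
tool_rot: [-0.004, 0.704, 0.711, -0.002]
contact_force: [-0.7, 0.4, -0.4]
gripper_width: 0.41
```

```bash
python3 s.py 62.9 5.4 3
```

```text
t 41.48 p [61.78  6.17  9.35] jaw deg 0.6 zaxis [-0.007  0.003 -1.   ] f [-0.7  0.4 -0.4] w 0.41 q [ 0.22  0.61 -0.57  1.77  0.41  0.89 -0.52]
delta cm [ 1.12 -0.77 -6.35]
rot fix deg [-0.16 -0.42]
```

Call:
{"api": "send_rows", "payload": {"motion": "0.7 -0.5 -0.3 -0.2 -0.4 -0.5 1; 0.4 -0.2 -0.6 0 0 0 1; 0 0 -1 0 0 0 1; 0 0 -1 0 0 0 1; 0 0 -0.8 0 0 0 1; 0 0 -0.4 0 0 0 1; 0 0 0 0 0 0 1; 0 0 0 0 0 0 1"}}

```text
t: 42.15
eef_pos: [0.6298, 0.0545, 0.0486]
tool_rot: [0.001, 0.707, 0.707, 0.0]
contact_force: [-0.3, -0.0, -0.5]
gripper_width: 0.415
```

```bash
python3 s.py 62.9 5.4 3
```

```text
t 42.15 p [62.98  5.45  4.86] jaw deg 0.0 zaxis [ 0.001 -0.001 -1.   ] f [-0.3 -0.  -0.5] w 0.415 q [ 0.2   0.68 -0.53  1.77  0.45  0.82 -0.55]
delta cm [-0.08 -0.05 -1.86]
rot fix deg [0.05 0.07]
```

Call:
{"api": "send_rows", "payload": {"motion": "-0.1 -0.05 -0.6 0 0 0 1; 0 0 -0.5 0 0 0 1; 0 0 -0.4 0 0 0 1; 0 0 -0.2 0 0 0 1; 0 0 -0.1 0 0 0 1; 0 0 0 0 0 0 1; 0 0 -0.1 0 0 0 1; 0 0 0 0 0 0 1"}}

```text
t: 42.82
eef_pos: [0.6294, 0.0545, 0.0298]
tool_rot: [0.001, 0.707, 0.707, 0.001]
contact_force: [0.4, 0.5, -0.3]
gripper_width: 0.414
```

```bash
python3 s.py 62.9 5.4 3
```

```text
t 42.82 p [62.94  5.45  2.98] jaw deg 0.0 zaxis [ 0.003 -0.001 -1.   ] f [ 0.4  0.5 -0.3] w 0.414 q [ 0.19  0.7  -0.52  1.78  0.47  0.79 -0.57]
delta cm [-0.04 -0.05  0.02]
rot fix deg [0.06 0.18]
```

Call:
{"api": "send_rows", "payload": {"motion": "0 0 0 0 0 0 0.58; 0 0 0 0 0 0 0.54; 0 0 0 0 0 0 0.45; 0 0 0 0 0 0 0.35; 0 0 0 0 0 0 0.3; 0 0 0 0 0 0 0.3; 0 0 0 0 0 0 0.3; 0 0 0.6 0 0 0 0.3; 0 0 1.2 0 0 0 0.3; 0 0 2 0 0 0 0.3; 0 0 2 0 0 0 0.3; 0 0 2 0 0 0 0.3; 0 0 2 0 0 0 0.3; -1 -1 1.5 0 0 0 0.3; -2 -2 0.5 0 0 0 0.3; -2 -2 0 0 0 0 0.3; -2 -2 0 0 0 0 0.3; -2 -2 0 0 0 0 0.3; -1 -1 0 0 0 0 0.3; 0 0 0 0 0 0 0.3"}}

```text
t: 44.48
eef_pos: [0.5271, -0.0448, 0.1669]
tool_rot: [0.005, 0.705, 0.709, 0.005]
contact_force: [-1.4, 0.4, 0.6]
gripper_width: 0.7
```

Call:
{"api": "send_rows", "payload": {"motion": "0 -1.5 0 0 0 0 0.3; 0 -2.5 0 0 0 0 0.3; 0 -2.5 0 0 0 0 0.3; 0 -1.5 0 0 0 0 0.3; 0 0 0 0 0 0 0.3; 0 0 0 0 0 0 0.3; 0 0 0 0 0 0 0.3"}}

```text
t: 45.07
eef_pos: [0.531, -0.1232, 0.1741]
tool_rot: [0.009, 0.703, 0.711, 0.009]
contact_force: [-0.7, -0.2, -0.6]
gripper_width: 0.698
```

```bash
python3 s.py
python3 - <<'E'
from h import *
ims={'top':save('top','t7'),'side':save('side','s7')}
for k,g in [('o',(.588,.36)),('o',(.569,.296)),('g',(.59,-.373)),('g',(.573,-.308)),('b',(.629,.054))]: print(k,locate(ims,k,g,.005))
E
```

```text
t 45.07 p [ 53.1  -12.32  17.41] jaw deg 0.6 zaxis [ 0.025 -0.    -1.   ] f [-0.7 -0.2 -0.6] w 0.698 q [ 0.61  0.38 -0.61  1.91  0.27  0.91 -0.12]
rot fix deg [0.01 1.42]
o {'side': [0.5785, 0.3665], 'area': [('side', 1087, 739)]}
o {'side': [0.5562, 0.2954], 'area': [('side', 1191, 677)]}
g {'top': [0.5807, -0.3987], 'side': [0.5704, -0.367], 'both': [0.5795, -0.392], 'area': [('top', 103, 232), ('side', 80, 181)]}
g {'side': [0.5695, -0.3091], 'area': [('side', 126, 194)]}
b {'top': [0.6194, 0.0949], 'side': [0.595, 0.0927], 'both': [0.6074, 0.0917], 'area': [('top', 167, 271), ('side', 234, 338)]}
```

View pics/s7.png

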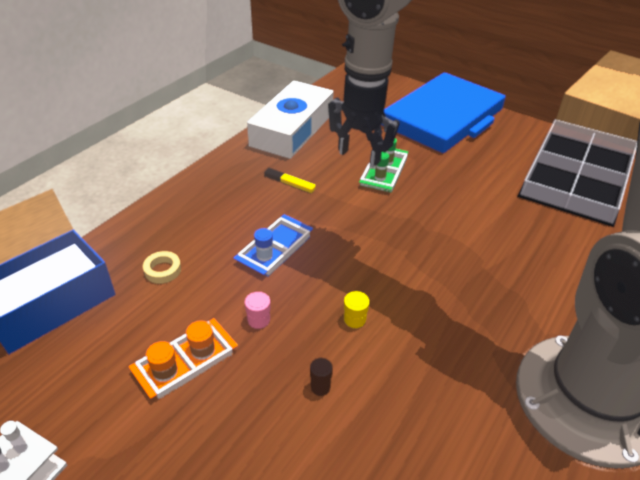

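View pics/t7.png

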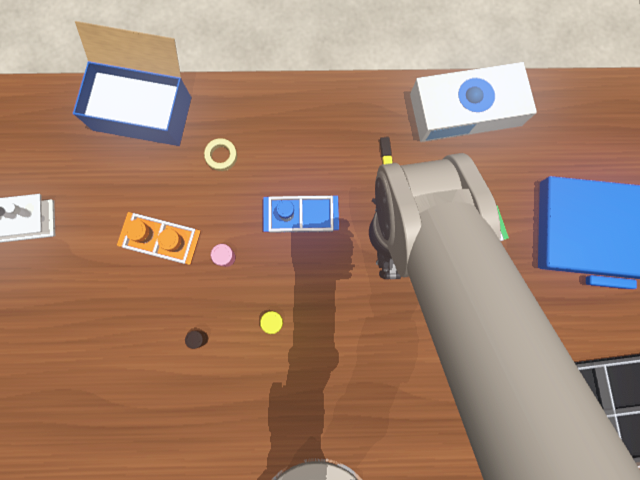

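The two orange pots (161,360; 200,338) and the blue jar (264,244) stand upright in their bays, and the tape, highlighter and look-alikes haven't moved. The colour fits merged the caps with the tray floors, so I'm ignoring them. The arm hides the green tray, so I move it aside to check.

Call:
{"api": "send_rows", "payload": {"motion": "-0.5 1.5 0 0 0 0 0.3; -1 3 0 0 0 0 0.3; -1 3 0 0 0 0 0.3; -1 3 0 0 0 0 0.3; -1 3 0 0 0 0 0.3; -0.5 2 0 0 0 0 0.3; -0.3 1 0 0 0 0 0.3; 0 0 0 0 0 0 0.3; 0 0 0 0 0 0 0.3; 0 0 0 0 0 0 0.3"}}

```text
t: 46.0
eef_pos: [0.4736, 0.0598, 0.1753]
tool_rot: [0.009, 0.697, 0.717, 0.011]
contact_force: [-0.4, -0.7, 0.4]
gripper_width: 0.7
```

```bash
python3 s.py
python3 - <<'E'
from h import *
a=save('top','t8');b=save('side','s8')
v=[cv2.resize(a[170:290,400:540,::-1],(500,428),interpolation=cv2.INTER_CUBIC)[:400],]
w=cv2.resize(b[120:220,330:430,::-1],(300,300),interpolation=cv2.INTER_CUBIC)
c=np.zeros((400,800,3),np.uint8);c[:,:500]=v[0];c[:300,500:]=w;cv2.imwrite('pics/g8.png',c)
E
```

```text
t 46.0 p [47.36  5.98 17.53] jaw deg 1.7 zaxis [ 0.027  0.003 -1.   ] f [-0.4 -0.7  0.4] w 0.7 q [ 0.36  0.28 -0.71  2.05  0.25  0.86 -0.46]
rot fix deg [-0.16  1.57]
```

View pics/g8.png

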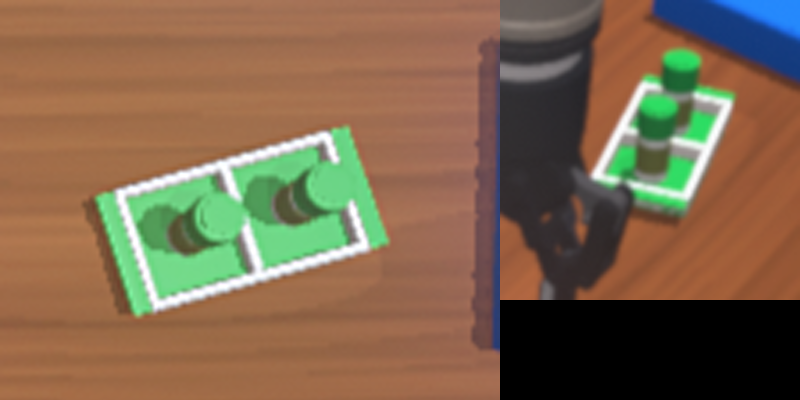

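Both vials stand upright, one in each bay, with their bases near the bay centres. The outward lean in the top view is perspective.

```bash
python3 -c "
from station import hand_in
print(hand_in())"
```

```text
the job is handed in; nothing more can be done
None
```

All five containers are sorted and the job is handed in: both orange pots in the orange tray, both green vials in the green tray and the blue jar in the blue tray, one to a bay. The arm finished at about 46 s of the 102 s allowed.

- **Final pictures:** every container stands upright on the floor of its bay. The tape roll, the highlighter and the pink, yellow and black look-alikes look unmoved. The arm was raised and touching nothing.
- **Handling:** each container was gripped by its cap at 30 N and lowered onto the tray floor before release. The force readings I took between moves stayed within about 2 N, and nothing was dropped or tipped.
- **Check that failed:** my numeric position check of the placed caps did not work. Their colour blended with the same-coloured tray floors, or the arm hid them. The final placement is therefore confirmed only by eye, plus the measured arm positions at each release.

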